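# Load the burn-in drawer and pin it shut

### The job

Load the burn-in unit: trip its hidden drawer latch by pushing the thin release rod down through the small hole in the unit's top, and when the drawer has sprung out lay every laser module lying on the bench flat in a drawer pocket of its own (any pocket), nose towards the back of the drawer. Then push the drawer gently home, without slamming it, until the latch catches, and push the headed lock pin down through the fork and the drawer's lug until its head seats on the fork. Finish with the release rod standing back in its own hole in the stand, and leave the mouse and the jar where they are.

Things in the scene. Friction and masses are not known exactly. Their poses are not given: they have to be found in the camera images.
- unit: The burn-in unit: white sheet-metal box 190 (x) x 230 (y) x 90 mm high, fixed to the bench. Origin: centre of its underside; x points to its back (away from the drawer front), y to the side that carries the steel fork, z up. Drawer front towards the robot; the drawer slides out along its -x.
- access_hole (a point): Centre of the mouth of the 13 mm access hole in the unit's top (steel rim), 90 mm above the bench; axes as the unit's. The latch plunger (22 mm across) waits 40 mm straight below this point.
- latch (a joint): Travel of the hidden latch plunger: 0 up (at rest), 0.012 fully down. Spring, 3.2 N at rest rising to 8 N fully down. The drawer is let go between 0.005 and 0.010; let off, the plunger springs back up. It catches the drawer by itself when the drawer is pushed home.
- drawer (a joint): How far the drawer is out (m): 0 shut and latched, 0.095 fully out. A spring drives it out (6 to 4.5 N, damped, 1 s) and holds it out. To shut it push it to about -0.003 (stop at -0.004) with 6 to 18 N (most on the latch ramp, 25 to 10 mm out), slower than 0.2 m/s; let go, it rests on the latch near 0.
- front (a point): Point on the middle of the drawer's front face, 62 mm above the bench, moves with the drawer; axes as the unit's (push towards its +x). The grey front panel is 12 mm thick, from 7 to 83 mm high; it reaches from 120 mm to the -y side to 165 mm to the +y side of this point.
- fork_hole (a point): Hole centre in the top face of the steel fork at the unit's front corner, 72 mm above the bench; axes as the unit's. Two fixed plates 50 x 50 x 8 mm with 17 mm vertical holes, tops at 72 and 32 mm high; the drawer's lug (8 mm plate, 17 mm hole, top at 52 mm) comes between them, in line only when the drawer is shut.
- rod: Release rod, 140 mm tall, stands upright in the stand: steel shank 8 mm across and 80 mm long, above it a black round handle 18 mm across, 60 mm long. Origin: tip of the shank (lower end); z along the rod to the handle. 60 g.
- pin: Steel lock pin, stands upright in the stand: shank 14 mm across, 55 mm long with a tapered end, then a round head 24 mm across and 30 mm tall. Origin: centre of the lower end of the shank; z up to the head. 120 g. Seated, the head's underside lies on the fork and the origin 55 mm below fork_hole.
- stand: Grey stand block, 150 (x) x 55 (y) x 45 mm high, fixed, origin at the centre of its underside; two vertical through-holes: the rod's (10 mm wide) 45 mm to -x, the pin's (16 mm wide) 45 mm to +x of its centre.
- stand_rod (a point): Rod's own hole in the stand (10 mm wide, at the stand's -x end), point at bench level where the rod's tip stands, the mouth is 45 mm above it.
- mouse: Bystander: silver computer mouse, 105 x 58 x 33 mm.
- jar: Bystander: jar, 60 mm across, 75 mm tall.
- module0: Laser module, may be absent: aluminium block 44 x 24 x 22 mm high with a round nose 14 mm across, 20 mm long on one end, 64 mm overall, flat on the bench. Origin: middle of the overall length, at the underside; x to the nose, z up. Block from x = -32 to +12 mm (grip it at x = -10 mm across y), nose from +12 to +32 mm. 40 to 85 g.
- nose0 (a point): Tip end of the nose of module0, 32 mm along its x, 11 mm up.
- pocket0 (a point): Centre of the floor of a drawer pocket (pocket0 at the unit's -y side to pocket3, 52 mm apart), moves with the drawer; axes as the unit's. 70 mm (x) x 28 mm (y), 8 mm deep between flat ribs 24 mm wide; floor 16 mm above the bench. Under the unit's top until the drawer is out. A loaded module's origin lies here, its x along the unit's x.
- module1: Laser module, may be absent: aluminium block 44 x 24 x 22 mm high with a round nose 14 mm across, 20 mm long on one end, 64 mm overall, flat on the bench. Origin: middle of the overall length, at the underside; x to the nose, z up. Block from x = -32 to +12 mm (grip it at x = -10 mm across y), nose from +12 to +32 mm. 40 to 85 g.
- nose1 (a point): Tip end of the nose of module1, 32 mm along its x, 11 mm up.
- pocket1 (a point): Centre of the floor of a drawer pocket (pocket0 at the unit's -y side to pocket3, 52 mm apart), moves with the drawer; axes as the unit's. 70 mm (x) x 28 mm (y), 8 mm deep between flat ribs 24 mm wide; floor 16 mm above the bench. Under the unit's top until the drawer is out. A loaded module's origin lies here, its x along the unit's x.
- module2: Laser module, may be absent: aluminium block 44 x 24 x 22 mm high with a round nose 14 mm across, 20 mm long on one end, 64 mm overall, flat on the bench. Origin: middle of the overall length, at the underside; x to the nose, z up. Block from x = -32 to +12 mm (grip it at x = -10 mm across y), nose from +12 to +32 mm. 40 to 85 g.
- nose2 (a point): Tip end of the nose of module2, 32 mm along its x, 11 mm up.
- pocket2 (a point): Centre of the floor of a drawer pocket (pocket0 at the unit's -y side to pocket3, 52 mm apart), moves with the drawer; axes as the unit's. 70 mm (x) x 28 mm (y), 8 mm deep between flat ribs 24 mm wide; floor 16 mm above the bench. Under the unit's top until the drawer is out. A loaded module's origin lies here, its x along the unit's x.
- module3: Laser module, may be absent: aluminium block 44 x 24 x 22 mm high with a round nose 14 mm across, 20 mm long on one end, 64 mm overall, flat on the bench. Origin: middle of the overall length, at the underside; x to the nose, z up. Block from x = -32 to +12 mm (grip it at x = -10 mm across y), nose from +12 to +32 mm. 40 to 85 g.
- nose3 (a point): Tip end of the nose of module3, 32 mm along its x, 11 mm up.
- pocket3 (a point): Centre of the floor of a drawer pocket (pocket0 at the unit's -y side to pocket3, 52 mm apart), moves with the drawer; axes as the unit's. 70 mm (x) x 28 mm (y), 8 mm deep between flat ribs 24 mm wide; floor 16 mm above the bench. Under the unit's top until the drawer is out. A loaded module's origin lies here, its x along the unit's x.
There are look-alikes about, which are no part of the job. What is shaped like the stand but orange is not meant.

How it is judged:
By the outcome, as a careful person would: the job done as asked, in the order asked, and still so for the second after the job is handed in, with the robot touching nothing.
Of module0, module1, module2, module3 only 2 to 4 are there at a start; the rules pass over those that are not, and their reading is None.
At some moment in a run one of module0, module1, module2, module3 may be knocked a few centimetres aside while the robot is not near it.
It also fails if it takes over 210 s, if anything falls off the work surface, if the arm or the gripper's body presses on something with over 40 N, if the wrist force passes 120 N, or if a joint passes its speed limit or range.

### The arm

A 6-joint arm with a two-finger parallel gripper is mounted at the origin on the work surface. World frame = base frame: x ahead of the robot, y to its left, z up, the work surface at z = 0. Lengths are in m, angles in rad, forces in N, time in s.
With the tool pointing down it reaches from about 0.425 to 0.95 m from the base axis. Payload 3.5 kg.
Tool frame: the origin (TCP) lies on the mounting face of the last link; the fingertips stand 173 mm ahead of it and the grasp point (between the pads) lies 155 mm ahead of it; z points along the fingers, x is the direction in which the jaws open and shut, and the axes are right-handed (so a half turn about z gives the same grasp; the last joint's range is limited). The gripper opens to 85 mm and grips with 20 to 120 N. Pads are 22 mm wide; open, the fingers measure 114 mm over their backs; the gripper's body (76 mm by 85 mm) begins 54 mm behind the grasp point. The pads swing forward as they close: fully open they stand 13 mm farther back than shut.
Start: joints at [-1.342, 0.286, 1.577, -0, 1.279, -0.15], TCP at [0.25, -0.627, 0.405] pointing down, gripper open.
Joint ranges: [-2.77, 2.77], [-0.9, 2.22], [0.21, 2.48], [-1.53, 4.67], [0.24, 2.81], [-2.84, 2.84]. Speed limits (rad/s): [2.79, 2.79, 3.14, 3.14, 3.14, 3.14].

### API

Orientations are given as a unit quaternion [x, y, z, w].
In Python, from plant import get_state, read_camera, sign_off gives the robot as it stands.
- The arm moves only by the shell command python3 -m jog 'ROWS' [FORCE]. ROWS is JSON, a list of rows, each an object of numbers: "grip": the closure, from 0 (fully open) to 1 (shut); "x", "y", "z": the shift along the tool's x, y, z in mm; "rx", "ry", "rz": the turn, a rotation vector about the tool's x, y, z in degrees. A call has 1 to 8 rows; each row shifts and turns the commanded pose from where the row before left it, along the tool's axes as they then stand; what a row does not reach is not made up. A row lasts 1/12 s, in which the tool goes at most 41.7 mm and 7.16 degrees, less where a joint would pass 70% of its speed; a pose out of reach is approached as far as the arm can. A call with a gripper value outside its range is refused whole. The fingers move at their own pace and stop on an object; FORCE is the grip in N (left out, the last holds). Time passes only in rows, so rows that do not move let the fingers close. It gives the time, the measured TCP pose, the force and the opening at its end, in the units of the state.
- get_state(): the state, without advancing time (a new reading comes with each control period).
- read_camera(name): name is "scene" or "top"; returns a dict with "frame" (480x640x3 uint8, red, green, blue), "intrinsics" (3x3 intrinsics, pixels), "R" (3x3) and "t" (3): a world point X has camera coordinates R X + t. Camera axes: x right, y down, z forward; pixel columns grow to the right and rows downward; lengths in m; the calibration is good to about 2 mm. A picture is of the moment at which its call begins. There is no depth.
- sign_off(): hands the job in, once; it reports no verdict.
The state is a dict: "time": time; "qpos": joint angles; "dq": joint speeds; "joint_efforts": joint torques, N m; "eef_pos": TCP position; "tcp_rot": TCP orientation; "contact_force": force on the tool from outside, world axes, zero at the start; "wrist_torque": the same for the moment, N m; "opening": opening from 0.0 (shut) to 1.0 (fully open).
Only numpy, scipy, OpenCV 4.12 (cv2) and the standard library are available. Lean on these libraries where they do the work, as an engineer would, in place of code of your own. Each camera call takes 0.05 s, during which the arm holds its last target.

## Working session

There is one attempt and no reset: what is moved stays moved. The work goes in short steps, Python scripts to look and compute and a shell command to move; the robot and the scene stay as the last step left them, time stands still between calls to the robot, and variables do not carry over. Pictures are saved under pics/ and viewed, and the job is handed in when it is done.

```bash
ls; mkdir -p pics
python3 - <<'E'
from plant import get_state, read_camera
import cv2,numpy as np
s=get_state();print({k:np.round(v,3).tolist() for k,v in s.items()})
for n in("scene","top"):
    c=read_camera(n);cv2.imwrite(f"pics/{n}0.png",c["frame"][:,:,::-1]);print(n,np.round(c["intrinsics"],1).tolist(),np.round(c["R"],4).tolist(),np.round(c["t"],4).tolist())
E
```

```text
pics
{'time': 0.0, 'qpos': [-1.342, 0.287, 1.578, 0.0, 1.279, -0.15], 'dq': [0.001, 0.0, 0.001, -0.001, -0.002, -0.0], 'joint_efforts': [-0.001, -40.598, -29.263, -0.0, 0.006, -0.0], 'eef_pos': [0.25, -0.627, 0.403], 'tcp_rot': [0.828, -0.561, -0.001, -0.001], 'contact_force': [0.616, 0.07, 0.103], 'wrist_torque': [0.009, -0.021, 0.031], 'opening': 0.997}
scene [[468.1, 0.0, 322.3], [0.0, 468.1, 240.1], [0.0, 0.0, 1.0]] [[0.4973, 0.8675, -0.009], [0.6845, -0.3987, -0.6103], [-0.5331, 0.2973, -0.7921]] [-0.3472, -0.3307, 1.3944]
top [[511.6, 0.0, 318.2], [0.0, 511.6, 239.5], [0.0, 0.0, 1.0]] [[0.0179, -0.9998, -0.0061], [-0.9865, -0.0166, -0.1629], [0.1628, 0.0089, -0.9866]] [0.046, 0.5949, 1.4277]
```

View pics/scene0.png

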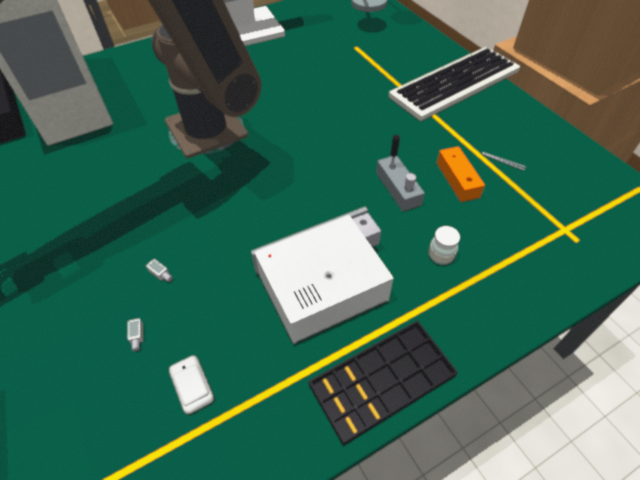

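View pics/top0.png

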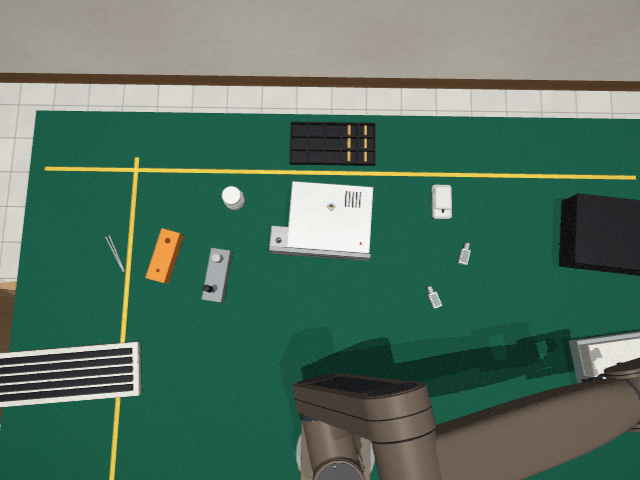

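The scene and top images show the grey stand at top (216,275) holding the rod and pin. The similar orange block at (164,256) is the look-alike. The unit is at (330,218), the mouse at (442,201) and the jar at (233,197). Two modules are visible, at (465,254) and (434,297). I'll enlarge crops to confirm.

```bash
cat > h.py <<'E'
import cv2,numpy as np
from plant import get_state, read_camera
def cam(n): return read_camera(n)
def ray(c,u,v):
    K,R,t=map(np.array,(c["intrinsics"],c["R"],c["t"]))
    d=R.T@np.linalg.inv(K)@np.array([u,v,1.]); return -R.T@t,d
def onz(c,u,v,z):
    o,d=ray(c,u,v); return o+d*(z-o[2])/d[2]
def proj(c,X):
    K,R,t=map(np.array,(c["intrinsics"],c["R"],c["t"]))
    p=K@(R@np.array(X)+t); return p[:2]/p[2]
def tri(a,b):
    (o1,d1),(o2,d2)=a,b; d1=d1/np.linalg.norm(d1);d2=d2/np.linalg.norm(d2)
    A=np.stack([d1,-d2],1); s=np.linalg.lstsq(A,o2-o1,rcond=None)[0]
    p,q=o1+s[0]*d1,o2+s[1]*d2; return (p+q)/2,np.linalg.norm(p-q)
def crop(c,x0,y0,w,h,k,name):
    im=cv2.resize(c["frame"][y0:y0+h,x0:x0+w,::-1],None,fx=k,fy=k,interpolation=cv2.INTER_CUBIC)
    st=10
    for x in range(-(-x0//st)*st,x0+w,st):
        cv2.line(im,((x-x0)*k,0),((x-x0)*k,6),(0,0,255),1)
        if x%20==0: cv2.putText(im,str(x),((x-x0)*k,16),0,.35,(0,255,255),1)
    for y in range(-(-y0//st)*st,y0+h,st):
        cv2.line(im,(0,(y-y0)*k),(6,(y-y0)*k),(0,0,255),1)
        if y%20==0: cv2.putText(im,str(y),(8,(y-y0)*k+4),0,.35,(0,255,255),1)
    cv2.imwrite("pics/"+name+".png",im)
E
python3 - <<'E'
from h import *
c=cam("top");crop(c,195,170,190,140,4,"t1");crop(c,400,170,90,140,4,"t2")
d=cam("scene");crop(d,240,130,190,150,4,"s1");crop(d,240,200,160,145,4,"s2")
E
```

```text
(no output)
```

View pics/t1.png

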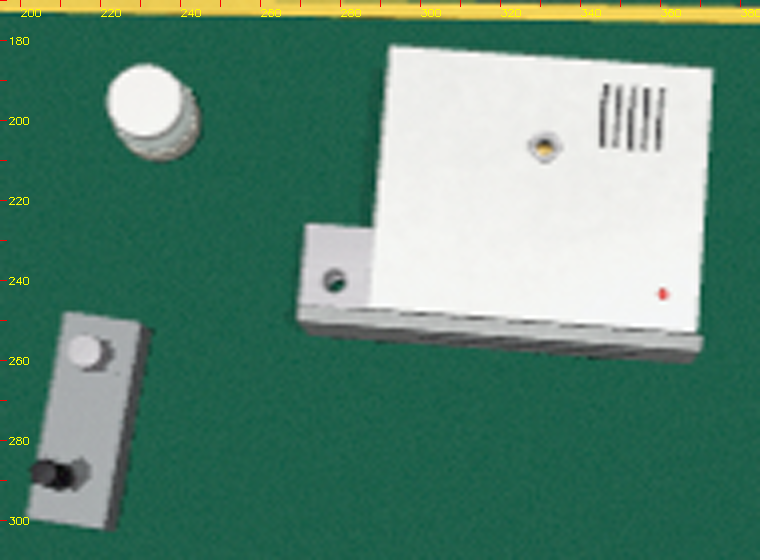

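View pics/t2.png

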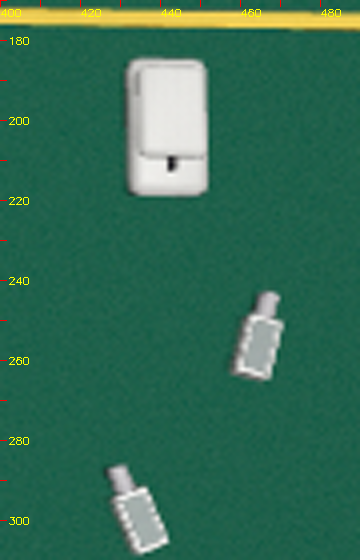

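View pics/s1.png

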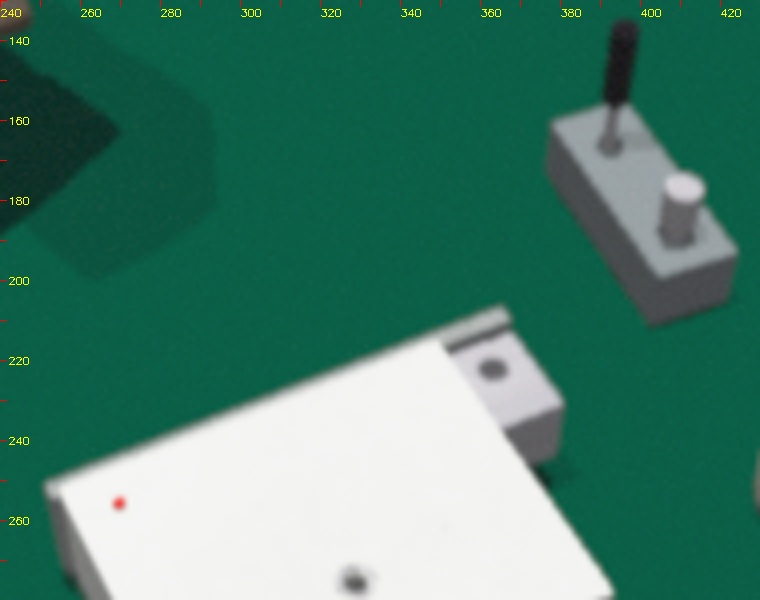

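View pics/s2.png

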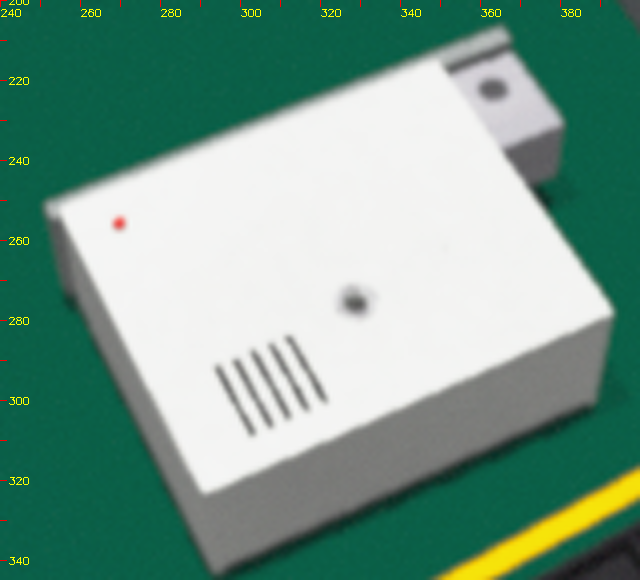

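```bash
cat >> h.py <<'E'
def px(x,y,x0,y0,k=4): return ((x+.5)/k-.5+x0,(y+.5)/k-.5+y0)
E
python3 - <<'E'
from h import *
T=cam("top");S=cam("scene")
t=lambda x,y:px(x,y,195,170); t2=lambda x,y:px(x,y,400,170)
s=lambda x,y:px(x,y,240,130); s2=lambda x,y:px(x,y,240,200)
P=lambda n,p,q=None:print(n,np.round(np.array(p)*1000,1),q if q is None else round(q*1000,1))
def both(n,a,b,z):
    P(n+" T",onz(T,*a,z));P(n+" S",onz(S,*b,z));P(n+" tri",*tri(ray(T,*a),ray(S,*b)))
both("hole",t(544,146),s2(354,301),.09)
both("fork",t(335,280),s2(492,90),.072)
both("BL",t(390,46),s2(613,313),.09)
both("BR",t(713,69),s2(204,494),.09)
both("FL",t(370,305),s2(440,64),.09)
both("FR",t(697,332),s2(60,205),.09)
both("rodtop",t(45,471),s(626,30),.14)
both("pintop",t(84,352),s(685,187),.085)
both("stBL",t(65,313),s(737,251),.045)
both("stBR",t(140,323),s(660,278),.045)
both("stFL",t(28,516),s(633,104),.045)
both("stFR",t(106,528),s(551,122),.045)
both("rodhole",t(80,468),s(610,147),.045)
P("m nose a",onz(T,*t2(269,298),.018));P("m c a",onz(T,*t2(258,346),.022))
P("m nose b",onz(T,*t2(117,472),.018));P("m c b",onz(T,*t2(139,520),.022))
# mask based modules
for c,z in((T,.022),(S,.022)):
    f=c["frame"].astype(int); m=((f[:,:,0]>95)&(abs(f[:,:,0]-f[:,:,1])<40)).astype(np.uint8)
    n,l,st,ce=cv2.connectedComponentsWithStats(m)
    for i in range(1,n):
        if 60<st[i,4]<500: print(st[i].tolist(),ce[i].round(1),np.round(onz(c,*ce[i],.012)*1000))
E
```

```text
hole T [683.6  22.4  90. ] None
hole S [682.3  24.   90. ] None
hole tri [683.3  22.8  92.2] 0.9
fork T [587.9 169.2  72. ] None
fork S [586.9 171.4  72. ] None
fork tri [587.9 169.7  73.9] 1.5
BL T [755.1 133.5  90. ] None
BL S [755.4 135.1  90. ] None
BL tri [755.3 134.1  90.5] 1.6
BR T [741.9 -97.3  90. ] None
BR S [741.7 -94.1  90. ] None
BR tri [741.9 -95.8  91.5] 2.9
FL T [567.6 142.6  90. ] None
FL S [567.9 147.3  90. ] None
FL tri [568.3 144.4  91.6] 4.3
FR T [552.4 -86.2  90. ] None
FR S [549.7 -81.5  90. ] None
FR tri [552.4 -84.1  94.5] 3.6
rodtop T [444.4 352.8 140. ] None
rodtop S [445.1 356.  140. ] None
rodtop tri [445.1 354.1 140.5] 3.1
pintop T [531.7 342.4  85. ] None
pintop S [532.5 345.9  85. ] None
pintop tri [532.5 343.7  85.7] 3.3
stBL T [564.8 366.   45. ] None
stBL S [564.5 369.2  45. ] None
stBL tri [565.2 366.7  46.8] 2.5
stBR T [558.5 311.4  45. ] None
stBR S [558.8 314.4  45. ] None
stBR tri [559.  312.4  46. ] 2.7
stFL T [418.6 384.7  45. ] None
stFL S [421.8 391.6  45. ] None
stFL tri [420.5 388.1  44.7] 7.4
stFR T [411.1 328.8  45. ] None
stFR S [408.7 334.7  45. ] None
stFR tri [411.9 329.7  49.4] 4.0
rodhole T [453.3 349.4  45. ] None
rodhole S [447.9 354.7  45. ] None
rodhole tri [453.3 348.8  51.9] 1.9
m nose a [ 592.6 -380.5   18. ] None
m c a [ 556.4 -370.3   22. ] None
m nose b [ 463.1 -266.8   18. ] None
m c b [ 428.6 -281.1   22. ] None
[221, 186, 24, 24, 432] [232.7 197.5] [723. 315.  12.]
[458, 243, 13, 22, 181] [464.5 254.7] [ 562. -374.   12.]
[427, 286, 15, 23, 182] [433.8 297.8] [ 434. -282.   12.]
[352, 0, 35, 7, 188] [369.5   2.4] [-383.  833.   12.]
[170, 82, 28, 11, 86] [183.4  89.5] [-206.    6.   12.]
[166, 114, 35, 41, 473] [180.8 135.7] [  6. -77.  12.]
[226, 116, 20, 20, 218] [234.9 125.3] [43. 78. 12.]
[146, 259, 25, 22, 301] [158.2 269.5] [ 429. -279.   12.]
[127, 318, 15, 32, 385] [134.2 332.1] [ 558. -372.   12.]
```

The crops confirm the grey stand has the rod at its near (-x) end and the pin at its far end. Two modules are present, with noses roughly along +x. Heights, the 90 mm hole spacing and the box size all check out, and the two views differ by 2–3 mm in y. First move: turn the tool, then look at what's under the arm.

```bash
cat > calc.py <<'E'
import sys,numpy as np
from scipy.spatial.transform import Rotation as Ro
from plant import get_state
# usage: calc.py x y z(grasp point, mm) heading_deg(of tool x)
s=get_state();R=Ro.from_quat(s["tcp_rot"]).as_matrix();p=np.array(s["eef_pos"])*1000
g=p+155*R[:,2]
h=np.degrees(np.arctan2(R[1,0],R[0,0]))
a=[float(v) for v in sys.argv[1:]]
print("t %.2f grasp"%s["time"],g.round(1),"head %.2f"%h,"z",R[:,2].round(3),"F",np.round(s["contact_force"],1),"open %.3f"%s["opening"],"q",np.round(s["qpos"],2))
if len(a)>=3:
    print("shift after turn(tool mm):",end="")
    hh=np.radians(a[3] if len(a)>3 else h)
    Rt=np.array([[np.cos(hh),np.sin(hh),0],[np.sin(hh),-np.cos(hh),0],[0,0,-1]]) 
    T=np.array(a[:3])-155*Rt[:,2]
    print((Rt.T@(T-p)).round(1),end=" ")
    Rrel=R.T@Rt; print("turn deg",np.degrees(Ro.from_matrix(Rrel).as_rotvec()).round(2))
E
python3 -m jog '[{"rz":7},{"rz":7},{"rz":7},{"rz":4},{}]' 60; python3 calc.py 445 354 170 -93.2
```

```text
t 0.30 grasp [ 249.6 -627.   249.3] head -68.30 z [-0.     0.001 -1.   ] F [-0.6 -0.5 -0.5] open 0.997 q [-1.34  0.29  1.58 -0.    1.28 -0.15]
shift after turn(tool mm):[-990.4 -140.3   79.3] turn deg [ 0.    0.04 24.9 ]$[0]: bad value
```

```bash
python3 -m jog '[{"grip":0,"x":0,"y":0,"z":0,"rx":0,"ry":0,"rz":7},{"grip":0,"x":0,"y":0,"z":0,"rx":0,"ry":0,"rz":7}]' 60; python3 calc.py 445 354 170 -93.2;python3 -m jog '[{"grip":0,"rz":5}]'; python3 calc.py
```

```text
time: 0.47
eef_pos: [0.2496, -0.6271, 0.4045]
tcp_rot: [0.751, -0.66, -0.0, -0.0]
contact_force: [-0.5, -0.9, 0.5]
opening: 1.001
t 0.47 grasp [ 249.6 -627.   249.5] head -82.63 z [-0.  0. -1.] F [-0.5 -0.9  0.5] open 1.001 q [-1.34  0.29  1.58  0.    1.28  0.1 ]
shift after turn(tool mm):[-990.5 -140.3   79.5] turn deg [ 0.    0.02 10.57]
t 0.47 grasp [ 249.6 -627.   249.5] head -82.63 z [-0.  0. -1.] F [-0.5 -0.9  0.5] open 1.001 q [-1.34  0.29  1.58  0.    1.28  0.1 ]$[0]: bad value
```

```bash
python3 -m jog '[{"grip":0,"x":0,"y":-35,"z":0,"rx":0,"ry":0,"rz":5.3},{"grip":0,"x":0,"y":-35,"z":0,"rx":0,"ry":0,"rz":5.3},{"grip":0,"x":0,"y":-35,"z":0,"rx":0,"ry":0,"rz":0},{"grip":0,"x":0,"y":-35,"z":0,"rx":0,"ry":0,"rz":0},{"grip":0,"x":0,"y":-35,"z":0,"rx":0,"ry":0,"rz":0},{"grip":0,"x":0,"y":-35,"z":0,"rx":0,"ry":0,"rz":0},{"grip":0,"x":0,"y":-35,"z":0,"rx":0,"ry":0,"rz":0}]' >/dev/null
for i in 1 2 3 ; do :; done
python3 -m jog '[{"grip":0,"x":-40,"y":0,"z":0,"rx":0,"ry":0,"rz":0},{"grip":0,"x":-40,"y":0,"z":0,"rx":0,"ry":0,"rz":0},{"grip":0,"x":-40,"y":0,"z":0,"rx":0,"ry":0,"rz":0},{"grip":0,"x":-40,"y":0,"z":0,"rx":0,"ry":0,"rz":0},{"grip":0,"x":-40,"y":0,"z":0,"rx":0,"ry":0,"rz":0},{"grip":0,"x":-40,"y":0,"z":0,"rx":0,"ry":0,"rz":0},{"grip":0,"x":-40,"y":0,"z":0,"rx":0,"ry":0,"rz":0},{"grip":0,"x":-40,"y":0,"z":0,"rx":0,"ry":0,"rz":0}]' >/dev/null
python3 -m jog '[{"grip":0,"x":-40,"y":0,"z":0,"rx":0,"ry":0,"rz":0},{"grip":0,"x":-40,"y":0,"z":0,"rx":0,"ry":0,"rz":0},{"grip":0,"x":-40,"y":0,"z":0,"rx":0,"ry":0,"rz":0},{"grip":0,"x":-40,"y":0,"z":0,"rx":0,"ry":0,"rz":0},{"grip":0,"x":-40,"y":0,"z":0,"rx":0,"ry":0,"rz":0},{"grip":0,"x":-40,"y":0,"z":0,"rx":0,"ry":0,"rz":0},{"grip":0,"x":-40,"y":0,"z":0,"rx":0,"ry":0,"rz":0},{"grip":0,"x":-40,"y":0,"z":0,"rx":0,"ry":0,"rz":0}]' >/dev/null
python3 -m jog '[{"grip":0,"x":-40,"y":0,"z":0,"rx":0,"ry":0,"rz":0},{"grip":0,"x":-40,"y":0,"z":0,"rx":0,"ry":0,"rz":0},{"grip":0,"x":-40,"y":0,"z":0,"rx":0,"ry":0,"rz":0},{"grip":0,"x":-40,"y":0,"z":0,"rx":0,"ry":0,"rz":0},{"grip":0,"x":-40,"y":0,"z":0,"rx":0,"ry":0,"rz":0},{"grip":0,"x":-40,"y":0,"z":0,"rx":0,"ry":0,"rz":0},{"grip":0,"x":-40,"y":0,"z":0,"rx":0,"ry":0,"rz":0},{"grip":0,"x":0,"y":0,"z":0,"rx":0,"ry":0,"rz":0}]' >/dev/null
python3 calc.py 445 354 170 -93.2
```

```text
t 3.05 grasp [539.7 295.  249.7] head -92.56 z [ 0.     0.003 -1.   ] F [-0.9 -0.5  0.3] open 1.000 q [0.33 0.16 1.73 0.   1.25 1.95]
shift after turn(tool mm):[-54.1  97.8  79.7] turn deg [-0.01  0.17  0.64]
```

```bash
python3 -m jog '[{"grip":0,"x":-18,"y":33,"z":10,"rx":0,"ry":0,"rz":0.6},{"grip":0,"x":-18,"y":33,"z":20,"rx":0,"ry":0,"rz":0},{"grip":0,"x":-18,"y":32,"z":20,"rx":0,"ry":0,"rz":0},{"grip":0,"x":0,"y":0,"z":20,"rx":0,"ry":0,"rz":0},{"grip":0,"x":0,"y":0,"z":8,"rx":0,"ry":0,"rz":0},{"grip":0,"x":0,"y":0,"z":0,"rx":0,"ry":0,"rz":0}]' >/dev/null
python3 calc.py 445 354 112 -93.2
python3 - <<'E'
from h import *
T=cam("top");S=cam("scene")
crop(T,170,210,150,110,5,"t3");crop(S,330,60,150,110,5,"s3")
cv2.imwrite("pics/s3f.png",S["frame"][:,:,::-1])
E
```

```text
t 3.55 grasp [445.3 347.3 169.8] head -93.46 z [-0.004 -0.003 -1.   ] F [ 0.4 -0.4 -0.2] open 1.002 q [ 0.48  0.13  1.92 -0.    1.1   2.11]
shift after turn(tool mm):[-6.3  1.2 57.8] turn deg [ 0.22 -0.16 -0.26]
```

View pics/t3.png

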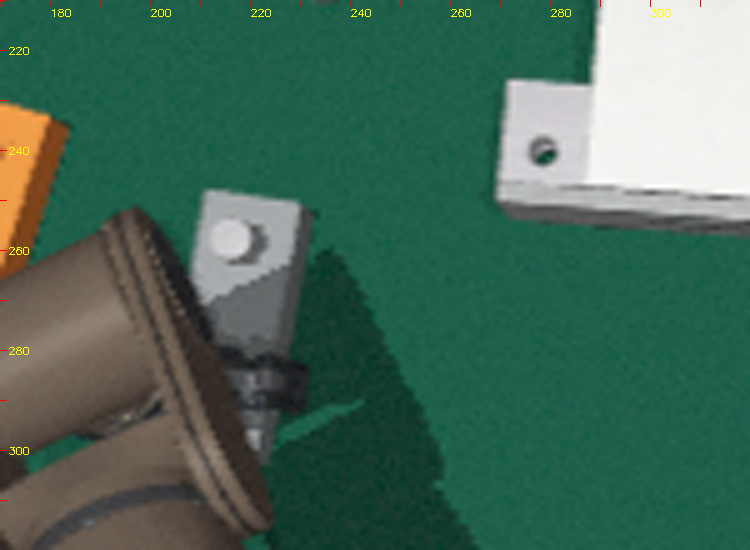

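View pics/s3.png

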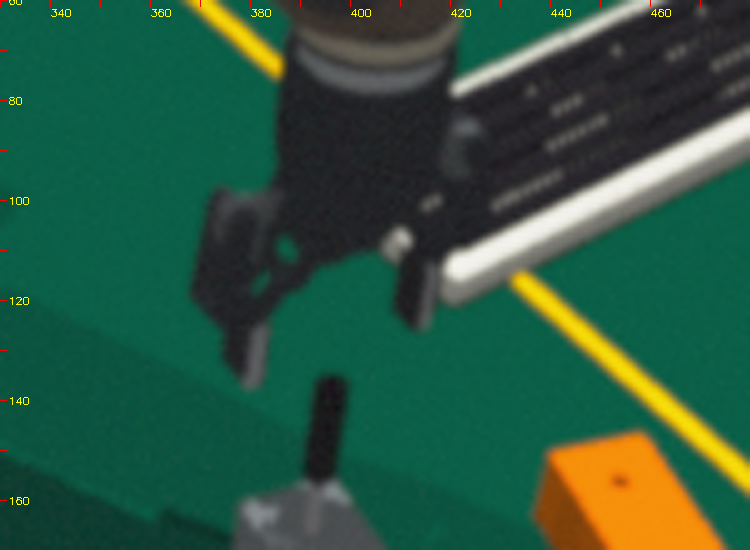

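The gripper is above the black handle (scene 394,136 to 392,156) with the jaws either side of it. Descending and closing.

```bash
python3 -m jog '[{"grip":0,"x":-6,"y":1,"z":0,"rx":0,"ry":0,"rz":-0.2},{"grip":0,"x":0,"y":0,"z":0,"rx":0,"ry":0,"rz":0},{"grip":0,"x":0,"y":0,"z":20,"rx":0,"ry":0,"rz":0},{"grip":0,"x":0,"y":0,"z":20,"rx":0,"ry":0,"rz":0},{"grip":0,"x":0,"y":0,"z":18,"rx":0,"ry":0,"rz":0},{"grip":0,"x":0,"y":0,"z":0,"rx":0,"ry":0,"rz":0}]' >/dev/null
python3 calc.py 445 354 112 -93.2
python3 -m jog '[{"grip":0.5,"x":0,"y":0,"z":0,"rx":0,"ry":0,"rz":0},{"grip":0.6,"x":0,"y":0,"z":0,"rx":0,"ry":0,"rz":0},{"grip":0.7,"x":0,"y":0,"z":0,"rx":0,"ry":0,"rz":0},{"grip":0.75,"x":0,"y":0,"z":0,"rx":0,"ry":0,"rz":0},{"grip":0.75,"x":0,"y":0,"z":0,"rx":0,"ry":0,"rz":0},{"grip":0.75,"x":0,"y":0,"z":0,"rx":0,"ry":0,"rz":0}]' 20
python3 - <<'E'
from h import *
T=cam("top");S=cam("scene")
crop(S,340,80,110,110,6,"s4")
E
```

```text
t 4.15 grasp [444.6 352.8 111.2] head -93.34 z [-0.005 -0.003 -1.   ] F [-0.5  0.5 -0.2] open 1.002 q [ 0.49  0.21  1.94 -0.    1.    2.12]
shift after turn(tool mm):[-0.7  0.5 -0.8] turn deg [ 0.29 -0.18 -0.14]
time: 4.65
eef_pos: [0.4462, 0.3542, 0.27]
tcp_rot: [-0.686, 0.727, -0.0, 0.001]
contact_force: [0.1, 0.5, 0.2]
opening: 0.25
```

View pics/s4.png

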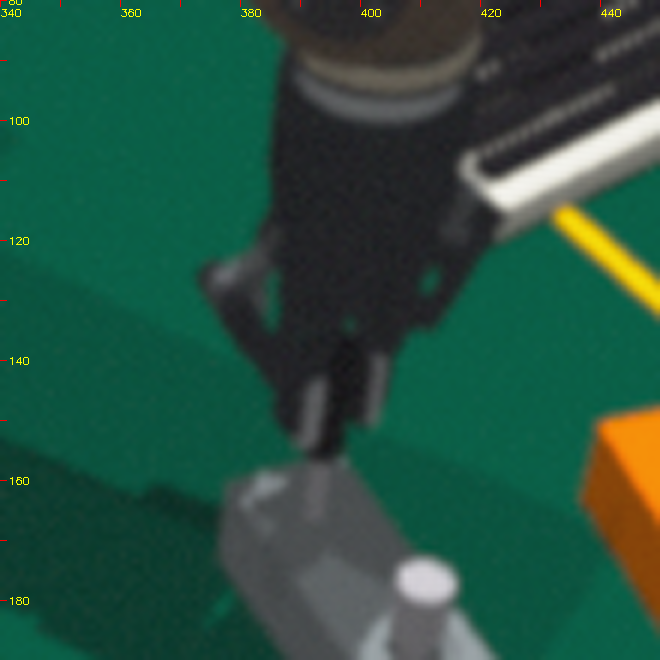

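```bash
python3 calc.py 445 354 112 -93.2
python3 -m jog '[{"grip":0.8,"x":0,"y":0,"z":0,"rx":0,"ry":0,"rz":0},{"grip":0.85,"x":0,"y":0,"z":0,"rx":0,"ry":0,"rz":0},{"grip":0.9,"x":0,"y":0,"z":0,"rx":0,"ry":0,"rz":0},{"grip":1,"x":0,"y":0,"z":0,"rx":0,"ry":0,"rz":0},{"grip":1,"x":0,"y":0,"z":0,"rx":0,"ry":0,"rz":0},{"grip":1,"x":0,"y":0,"z":0,"rx":0,"ry":0,"rz":0}]' 20
python3 calc.py 445 354 112 -93.2
```

```text
t 4.75 grasp [446.1 354.2 114.6] head -93.29 z [ 0.001  0.    -1.   ] F [0.2 0.  0.2] open 0.250 q [0.49 0.21 1.94 0.   1.   2.12]
shift after turn(tool mm):[0.2 1.  2.6] turn deg [-0.03  0.02 -0.09]
time: 5.25
eef_pos: [0.4461, 0.3543, 0.2696]
tcp_rot: [-0.686, 0.727, 0.0, 0.0]
contact_force: [-1.1, 1.3, 2.1]
opening: 0.2
t 5.25 grasp [446.2 354.4 114.6] head -93.30 z [ 0.001  0.001 -1.   ] F [-1.1  1.3  2.1] open 0.200 q [0.49 0.21 1.94 0.   1.   2.12]
shift after turn(tool mm):[0.3 1.1 2.6] turn deg [-0.03  0.04 -0.1 ]
```

```bash
python3 -m jog '[{"grip":1,"x":0,"y":0,"z":0,"rx":0,"ry":0,"rz":0},{"grip":1,"x":0,"y":0,"z":0,"rx":0,"ry":0,"rz":0},{"grip":1,"x":0,"y":0,"z":-5,"rx":0,"ry":0,"rz":0},{"grip":1,"x":0,"y":0,"z":-15,"rx":0,"ry":0,"rz":0}]' 60
python3 -m jog '[{"grip":1,"x":0,"y":0,"z":-20,"rx":0,"ry":0,"rz":0},{"grip":1,"x":0,"y":0,"z":-20,"rx":0,"ry":0,"rz":0},{"grip":1,"x":0,"y":0,"z":-25,"rx":0,"ry":0,"rz":0},{"grip":1,"x":0,"y":0,"z":-25,"rx":0,"ry":0,"rz":0},{"grip":1,"x":0,"y":0,"z":-20,"rx":0,"ry":0,"rz":0},{"grip":1,"x":0,"y":0,"z":0,"rx":0,"ry":0,"rz":0}]' 60
python3 calc.py 683.3 22.8 244 -93.2
python3 - <<'E'
from h import *
T=cam("top");S=cam("scene")
crop(S,340,40,150,130,5,"s5")
E
```

```text
time: 5.58
eef_pos: [0.4454, 0.3539, 0.2866]
tcp_rot: [-0.686, 0.727, 0.001, -0.001]
contact_force: [2.5, 2.8, -3.6]
opening: 0.196
time: 6.08
eef_pos: [0.4467, 0.3543, 0.4043]
tcp_rot: [-0.687, 0.727, -0.002, 0.004]
contact_force: [1.2, 0.1, 0.4]
opening: 0.196
t 6.08 grasp [447.8 354.7 249.3] head -93.28 z [ 0.007  0.003 -1.   ] F [1.2 0.1 0.4] open 0.196 q [ 0.49  0.06  1.84 -0.    1.24  2.12]
shift after turn(tool mm):[ 317.8 -254.8    5.3] turn deg [-0.41  0.18 -0.08]
```

View pics/s5.png

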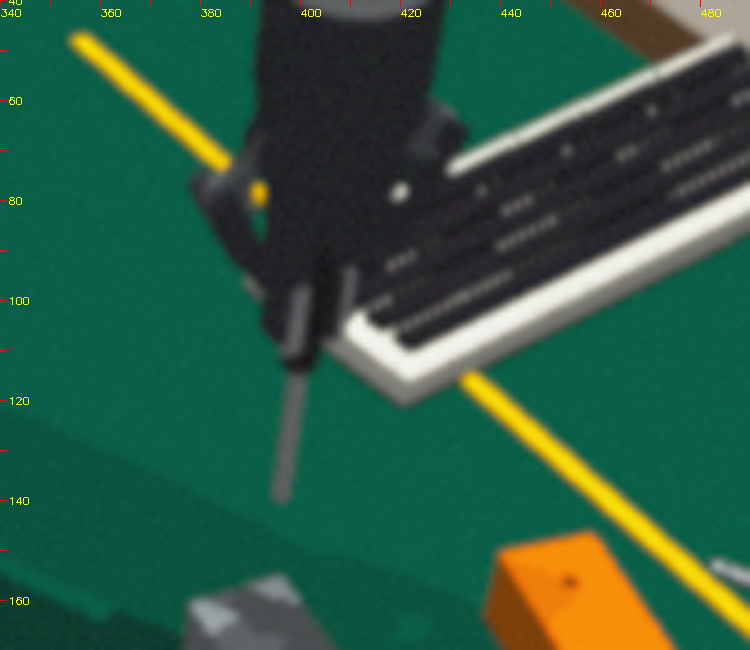

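```bash
python3 -m jog '[{"grip":1,"x":20,"y":-16,"z":0,"rx":0,"ry":0,"rz":0},{"grip":1,"x":30,"y":-24,"z":0,"rx":0,"ry":0,"rz":0},{"grip":1,"x":32,"y":-25,"z":0,"rx":0,"ry":0,"rz":0},{"grip":1,"x":32,"y":-25,"z":0,"rx":0,"ry":0,"rz":0},{"grip":1,"x":32,"y":-25,"z":0,"rx":0,"ry":0,"rz":0},{"grip":1,"x":32,"y":-25,"z":0,"rx":0,"ry":0,"rz":0},{"grip":1,"x":32,"y":-25,"z":0,"rx":0,"ry":0,"rz":0},{"grip":1,"x":32,"y":-25,"z":0,"rx":0,"ry":0,"rz":0}]' 60 >/dev/null
python3 -m jog '[{"grip":1,"x":30,"y":-25,"z":0,"rx":0,"ry":0,"rz":0},{"grip":1,"x":25,"y":-20,"z":0,"rx":0,"ry":0,"rz":0},{"grip":1,"x":15,"y":-14,"z":0,"rx":0,"ry":0,"rz":0},{"grip":1,"x":6,"y":-6,"z":0,"rx":0,"ry":0,"rz":0},{"grip":1,"x":0,"y":0,"z":0,"rx":0,"ry":0,"rz":0},{"grip":1,"x":0,"y":0,"z":0,"rx":0,"ry":0,"rz":0}]' 60 >/dev/null
python3 calc.py 683.3 22.8 225 -93.2
```

```text
t 7.35 grasp [681.2  22.5 242.1] head -93.30 z [-0.004  0.001 -1.   ] F [-0.1  0.2 -0.8] open 0.191 q [-0.12  0.31  1.56  0.    1.27  1.51]
shift after turn(tool mm):[-0.5 -1.5 17.1] turn deg [ 0.23  0.04 -0.1 ]
```

```bash
python3 -m jog '[{"grip":1,"x":0,"y":-2,"z":0,"rx":0,"ry":0,"rz":0},{"grip":1,"x":0,"y":0,"z":12,"rx":0,"ry":0,"rz":0},{"grip":1,"x":0,"y":0,"z":13,"rx":0,"ry":0,"rz":0},{"grip":1,"x":0,"y":0,"z":0,"rx":0,"ry":0,"rz":0},{"grip":1,"x":0,"y":0,"z":0,"rx":0,"ry":0,"rz":0},{"grip":1,"x":0,"y":0,"z":0,"rx":0,"ry":0,"rz":0}]' 60 >/dev/null
python3 calc.py 683.3 22.8 215 -93.2
python3 - <<'E'
from h import *
T=cam("top");S=cam("scene")
crop(T,290,165,90,90,7,"t6");crop(S,290,210,80,90,7,"s6")
E
python3 calc.py 683.3 22.8 215 -93.2
```

```text
t 7.85 grasp [683.9  22.3 218.7] head -93.27 z [-0.001  0.    -1.   ] F [ 0.9  0.6 -0.3] open 0.191 q [-0.12  0.33  1.58  0.    1.23  1.51]
shift after turn(tool mm):[-0.5  0.8  3.7] turn deg [ 0.06  0.   -0.07]
t 7.95 grasp [684.5  22.  219.8] head -93.29 z [ 0.001 -0.    -1.   ] F [ 0.3 -1.3 -1.1] open 0.192 q [-0.12  0.33  1.58 -0.    1.23  1.51]
shift after turn(tool mm):[-0.8  1.1  4.8] turn deg [-0.05 -0.   -0.09]
```

View pics/t6.png

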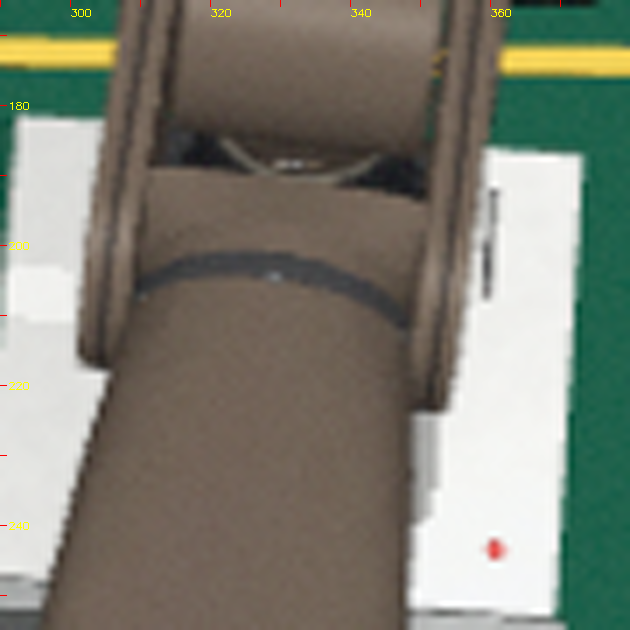

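View pics/s6.png

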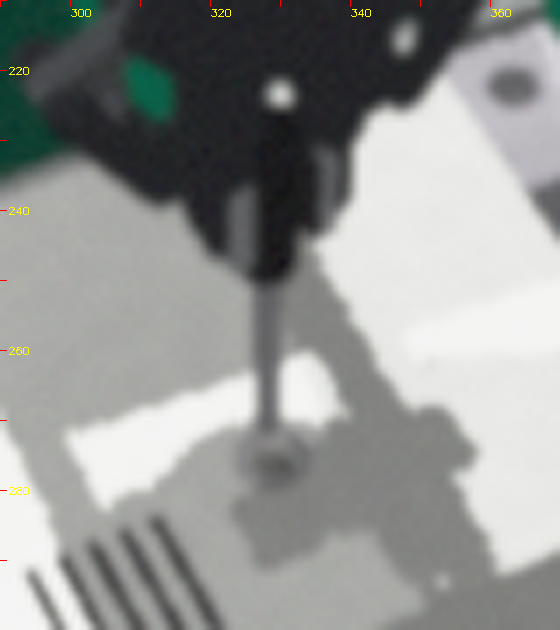

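```bash
python3 - <<'E'
from h import *
S=cam("scene")
print(proj(S,[.6845,.022,.105]),proj(S,[.6845,.022,.09]),"hole px",px(354,301,240,200),px(273,463,290,210,7))
print("tip seen (bottom)",px(267,430,290,210,7), onz(S,*px(267,428,290,210,7),.105))
E
python3 calc.py 683.3 22.8 215 -93.2
```

```text
[327.85084708 272.01788995] [327.84797437 276.06668675] hole px (328.125, 274.875) (328.57142857142856, 275.7142857142857)
tip seen (bottom) (327.7142857142857, 271.0) [0.68160494 0.02336527 0.105     ]
t 8.00 grasp [684.6  21.9 220. ] head -93.29 z [ 0.001 -0.    -1.   ] F [ 0.  -0.1 -0.8] open 0.189 q [-0.12  0.33  1.58 -0.    1.23  1.51]
shift after turn(tool mm):[-0.8  1.2  5. ] turn deg [-0.07 -0.   -0.09]
```

```bash
python3 -m jog '[{"grip":1,"x":-0.6,"y":0,"z":8,"rx":0,"ry":0,"rz":0},{"grip":1,"x":0,"y":0,"z":4,"rx":0,"ry":0,"rz":0},{"grip":1,"x":0,"y":0,"z":3,"rx":0,"ry":0,"rz":0},{"grip":1,"x":0,"y":0,"z":3,"rx":0,"ry":0,"rz":0},{"grip":1,"x":0,"y":0,"z":2,"rx":0,"ry":0,"rz":0},{"grip":1,"x":0,"y":0,"z":0,"rx":0,"ry":0,"rz":0},{"grip":1,"x":0,"y":0,"z":0,"rx":0,"ry":0,"rz":0}]' 60
python3 calc.py 683.3 22.8 215 -93.2
```

```text
time: 8.58
eef_pos: [0.6843, 0.0224, 0.354]
tcp_rot: [-0.686, 0.727, 0.0, -0.0]
contact_force: [1.2, 0.0, -0.8]
opening: 0.196
t 8.58 grasp [684.3  22.4 199. ] head -93.30 z [-0.  0. -1.] F [ 1.2  0.  -0.8] open 0.196 q [-0.12  0.35  1.59  0.    1.2   1.51]
shift after turn(tool mm):[ -0.3   1.  -16. ] turn deg [ 0.02  0.   -0.1 ]
```

```bash
python3 -m jog '[{"grip":1,"x":0,"y":0,"z":6,"rx":0,"ry":0,"rz":0},{"grip":1,"x":0,"y":0,"z":6,"rx":0,"ry":0,"rz":0},{"grip":1,"x":0,"y":0,"z":6,"rx":0,"ry":0,"rz":0},{"grip":1,"x":0,"y":0,"z":6,"rx":0,"ry":0,"rz":0},{"grip":1,"x":0,"y":0,"z":6,"rx":0,"ry":0,"rz":0},{"grip":1,"x":0,"y":0,"z":0,"rx":0,"ry":0,"rz":0},{"grip":1,"x":0,"y":0,"z":0,"rx":0,"ry":0,"rz":0}]' 60
python3 calc.py 
python3 -m jog '[{"grip":1,"x":0,"y":0,"z":3,"rx":0,"ry":0,"rz":0},{"grip":1,"x":0,"y":0,"z":3,"rx":0,"ry":0,"rz":0},{"grip":1,"x":0,"y":0,"z":3,"rx":0,"ry":0,"rz":0},{"grip":1,"x":0,"y":0,"z":0,"rx":0,"ry":0,"rz":0},{"grip":1,"x":0,"y":0,"z":0,"rx":0,"ry":0,"rz":0}]' 60
python3 calc.py
```

```text
time: 9.17
eef_pos: [0.6842, 0.0225, 0.3234]
tcp_rot: [-0.686, 0.727, 0.001, -0.0]
contact_force: [-0.3, 0.1, -0.5]
opening: 0.196
t 9.17 grasp [684.   22.5 168.4] head -93.30 z [-0.001  0.    -1.   ] F [-0.3  0.1 -0.5] open 0.196 q [-0.12  0.38  1.61  0.    1.15  1.51]
time: 9.58
eef_pos: [0.6847, 0.0225, 0.3168]
tcp_rot: [-0.687, 0.727, -0.001, 0.001]
contact_force: [-0.8, 0.2, 4.5]
opening: 0.197
t 9.58 grasp [685.   22.4 161.8] head -93.29 z [ 0.002 -0.    -1.   ] F [-0.8  0.2  4.5] open 0.197 q [-0.12  0.38  1.62 -0.    1.14  1.51]
```

```bash
python3 -m jog '[{"grip":1,"x":0,"y":0,"z":2,"rx":0,"ry":0,"rz":0},{"grip":1,"x":0,"y":0,"z":2,"rx":0,"ry":0,"rz":0},{"grip":1,"x":0,"y":0,"z":2,"rx":0,"ry":0,"rz":0},{"grip":1,"x":0,"y":0,"z":0,"rx":0,"ry":0,"rz":0},{"grip":1,"x":0,"y":0,"z":0,"rx":0,"ry":0,"rz":0},{"grip":1,"x":0,"y":0,"z":0,"rx":0,"ry":0,"rz":0}]' 60
python3 calc.py
python3 - <<'E'
from h import *
S=cam("scene");cv2.imwrite("pics/s7.png",S["frame"][:,:,::-1])
E
```

```text
time: 10.08
eef_pos: [0.6847, 0.0224, 0.3102]
tcp_rot: [-0.686, 0.727, -0.001, 0.001]
contact_force: [-0.4, 0.7, 6.1]
opening: 0.198
t 10.08 grasp [685.   22.4 155.2] head -93.30 z [ 0.002 -0.    -1.   ] F [-0.4  0.7  6.1] open 0.198 q [-0.12  0.39  1.62  0.    1.13  1.51]
```

View pics/s7.png

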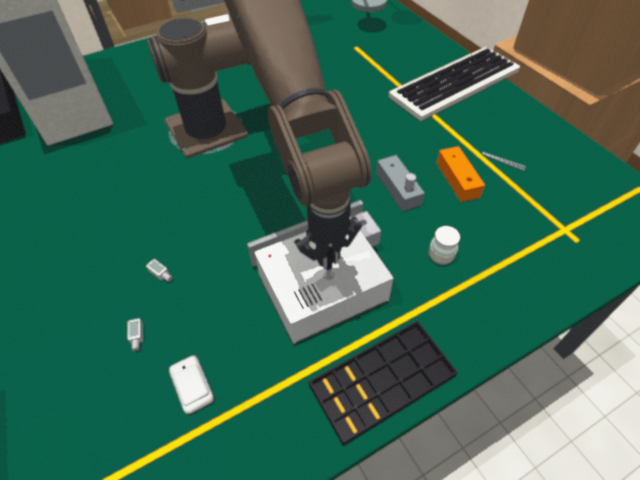

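The drawer front has started to part from the unit (scene 250,243 to 365,208). I'll hold for a second.

```bash
python3 -m jog '[{"grip":1,"x":0,"y":0,"z":0,"rx":0,"ry":0,"rz":0},{"grip":1,"x":0,"y":0,"z":0,"rx":0,"ry":0,"rz":0},{"grip":1,"x":0,"y":0,"z":0,"rx":0,"ry":0,"rz":0},{"grip":1,"x":0,"y":0,"z":0,"rx":0,"ry":0,"rz":0},{"grip":1,"x":0,"y":0,"z":0,"rx":0,"ry":0,"rz":0},{"grip":1,"x":0,"y":0,"z":0,"rx":0,"ry":0,"rz":0},{"grip":1,"x":0,"y":0,"z":0,"rx":0,"ry":0,"rz":0},{"grip":1,"x":0,"y":0,"z":0,"rx":0,"ry":0,"rz":0}]' 60
python3 calc.py
python3 - <<'E'
from h import *
S=cam("scene");cv2.imwrite("pics/s8.png",S["frame"][:,:,::-1])
E
```

```text
time: 10.8
eef_pos: [0.6847, 0.0224, 0.3105]
tcp_rot: [-0.686, 0.727, -0.001, 0.001]
contact_force: [-0.4, 0.1, 5.5]
opening: 0.19
t 10.80 grasp [685.   22.4 155.5] head -93.30 z [ 0.002 -0.    -1.   ] F [-0.4  0.1  5.5] open 0.190 q [-0.12  0.39  1.62  0.    1.13  1.51]
```

View pics/s8.png

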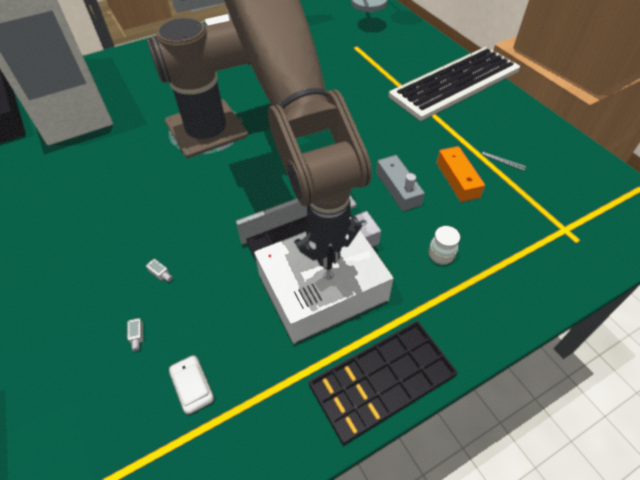

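The drawer is open, with its front at scene (240,228)–(355,205). I'll withdraw the rod and take it back to the stand.

```bash
python3 -m jog '[{"grip":1,"x":0,"y":0,"z":-6,"rx":0,"ry":0,"rz":0},{"grip":1,"x":0,"y":0,"z":-12,"rx":0,"ry":0,"rz":0},{"grip":1,"x":0,"y":0,"z":-16,"rx":0,"ry":0,"rz":0},{"grip":1,"x":0,"y":0,"z":-16,"rx":0,"ry":0,"rz":0},{"grip":1,"x":0,"y":0,"z":-16,"rx":0,"ry":0,"rz":0},{"grip":1,"x":0,"y":0,"z":-16,"rx":0,"ry":0,"rz":0},{"grip":1,"x":0,"y":0,"z":-10,"rx":0,"ry":0,"rz":0},{"grip":1,"x":0,"y":0,"z":0,"rx":0,"ry":0,"rz":0}]' 60
python3 -m jog '[{"grip":1,"x":-20,"y":16,"z":0,"rx":0,"ry":0,"rz":0},{"grip":1,"x":-30,"y":24,"z":0,"rx":0,"ry":0,"rz":0},{"grip":1,"x":-32,"y":25,"z":0,"rx":0,"ry":0,"rz":0},{"grip":1,"x":-32,"y":25,"z":0,"rx":0,"ry":0,"rz":0},{"grip":1,"x":-32,"y":25,"z":0,"rx":0,"ry":0,"rz":0},{"grip":1,"x":-32,"y":25,"z":0,"rx":0,"ry":0,"rz":0},{"grip":1,"x":-32,"y":25,"z":0,"rx":0,"ry":0,"rz":0},{"grip":1,"x":-32,"y":25,"z":0,"rx":0,"ry":0,"rz":0}]' 60 >/dev/null
python3 -m jog '[{"grip":1,"x":-30,"y":25,"z":0,"rx":0,"ry":0,"rz":0},{"grip":1,"x":-25,"y":20,"z":0,"rx":0,"ry":0,"rz":0},{"grip":1,"x":-15,"y":12,"z":0,"rx":0,"ry":0,"rz":0},{"grip":1,"x":-5,"y":4,"z":0,"rx":0,"ry":0,"rz":0},{"grip":1,"x":0,"y":0,"z":0,"rx":0,"ry":0,"rz":0},{"grip":1,"x":0,"y":0,"z":0,"rx":0,"ry":0,"rz":0}]' 60 >/dev/null
python3 calc.py 446.1 354.3 170 -93.3
```

```text
time: 11.52
eef_pos: [0.6846, 0.0225, 0.4043]
tcp_rot: [-0.686, 0.727, -0.002, 0.001]
contact_force: [1.2, 0.5, 0.3]
opening: 0.19
t 12.68 grasp [452.  352.8 245.4] head -93.28 z [-0.001 -0.001 -1.   ] F [ 0.7 -0.2 -0.7] open 0.195 q [ 0.49  0.07  1.83 -0.    1.24  2.11]
shift after turn(tool mm):[-1.   6.1 75.4] turn deg [ 0.04 -0.08  0.02]
```

```bash
python3 -m jog '[{"grip":1,"x":-1,"y":6,"z":0,"rx":0,"ry":0,"rz":0},{"grip":1,"x":0,"y":0,"z":20,"rx":0,"ry":0,"rz":0},{"grip":1,"x":0,"y":0,"z":25,"rx":0,"ry":0,"rz":0},{"grip":1,"x":0,"y":0,"z":20,"rx":0,"ry":0,"rz":0},{"grip":1,"x":0,"y":0,"z":8,"rx":0,"ry":0,"rz":0},{"grip":1,"x":0,"y":0,"z":0,"rx":0,"ry":0,"rz":0},{"grip":1,"x":0,"y":0,"z":0,"rx":0,"ry":0,"rz":0},{"grip":1,"x":0,"y":0,"z":0,"rx":0,"ry":0,"rz":0}]' 60 >/dev/null
python3 calc.py 446.1 354.3 168 -93.3
python3 - <<'E'
from h import *
T=cam("top");S=cam("scene")
crop(S,360,90,90,110,7,"s9");crop(T,180,240,80,70,8,"t9")
E
python3 calc.py 446.1 354.3 168 -93.3
```

```text
t 13.35 grasp [447.2 354.8 174.9] head -93.34 z [ 0.002  0.001 -1.   ] F [-0.4  0.6 -0.9] open 0.194 q [0.49 0.13 1.9  0.   1.11 2.12]
shift after turn(tool mm):[0.4 0.7 6.9] turn deg [-0.13  0.08 -0.04]
t 13.45 grasp [447.1 355.1 175.1] head -93.31 z [ 0.003  0.002 -1.   ] F [-0.2 -0.6 -0.7] open 0.197 q [ 0.49  0.13  1.9  -0.    1.11  2.12]
shift after turn(tool mm):[0.6 0.5 7.1] turn deg [-0.16  0.1  -0.01]
```

View pics/s9.png

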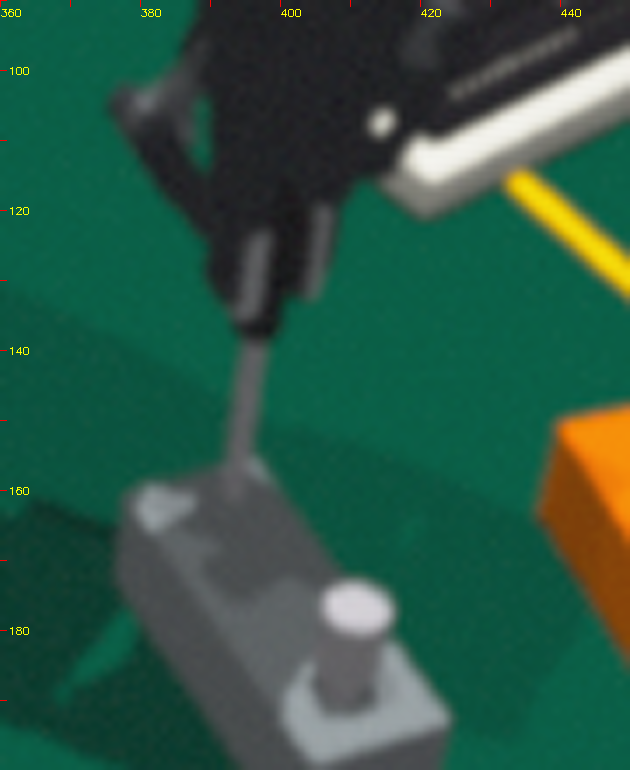

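View pics/t9.png

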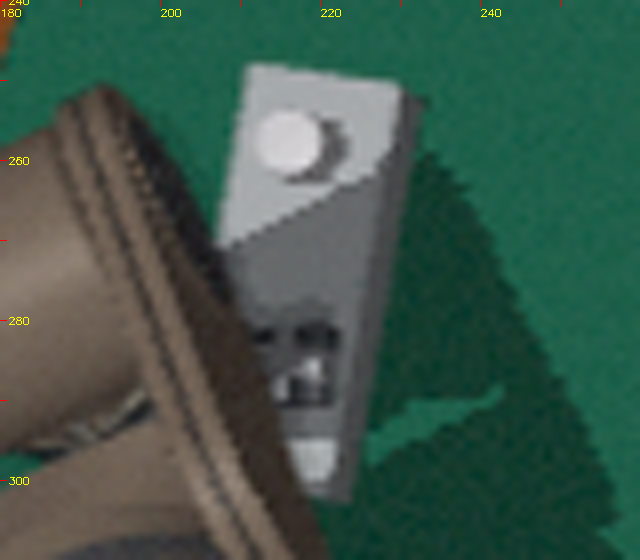

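```bash
python3 -m jog '[{"grip":1,"x":0.5,"y":0.6,"z":5,"rx":0,"ry":0,"rz":0},{"grip":1,"x":0,"y":0,"z":4,"rx":0,"ry":0,"rz":0},{"grip":1,"x":0,"y":0,"z":4,"rx":0,"ry":0,"rz":0},{"grip":1,"x":0,"y":0,"z":3,"rx":0,"ry":0,"rz":0},{"grip":1,"x":0,"y":0,"z":2,"rx":0,"ry":0,"rz":0},{"grip":1,"x":0,"y":0,"z":2,"rx":0,"ry":0,"rz":0},{"grip":1,"x":0,"y":0,"z":0,"rx":0,"ry":0,"rz":0},{"grip":1,"x":0,"y":0,"z":0,"rx":0,"ry":0,"rz":0}]' 60 
python3 calc.py 446.1 354.3 168 -93.3
```

```text
time: 14.12
eef_pos: [0.4454, 0.3543, 0.3081]
tcp_rot: [-0.686, 0.727, 0.0, -0.0]
contact_force: [0.1, -0.1, -0.5]
opening: 0.192
t 14.12 grasp [445.4 354.3 153.1] head -93.30 z [-0.  0. -1.] F [ 0.1 -0.1 -0.5] open 0.192 q [0.49 0.16 1.92 0.   1.07 2.12]
shift after turn(tool mm):[ -0.1  -0.7 -14.9] turn deg [0.01 0.   0.  ]
```

```bash
python3 -m jog '[{"grip":1,"x":0,"y":-0.4,"z":7,"rx":0,"ry":0,"rz":0},{"grip":1,"x":0,"y":0,"z":7,"rx":0,"ry":0,"rz":0},{"grip":1,"x":0,"y":0,"z":7,"rx":0,"ry":0,"rz":0},{"grip":1,"x":0,"y":0,"z":7,"rx":0,"ry":0,"rz":0},{"grip":1,"x":0,"y":0,"z":4,"rx":0,"ry":0,"rz":0},{"grip":1,"x":0,"y":0,"z":3,"rx":0,"ry":0,"rz":0},{"grip":1,"x":0,"y":0,"z":0,"rx":0,"ry":0,"rz":0},{"grip":1,"x":0,"y":0,"z":0,"rx":0,"ry":0,"rz":0}]' 60 
python3 calc.py 446.1 354.3 114 -93.3
```

```text
time: 14.78
eef_pos: [0.4457, 0.3543, 0.2729]
tcp_rot: [-0.686, 0.727, 0.0, -0.0]
contact_force: [0.5, 1.1, -1.5]
opening: 0.197
t 14.78 grasp [445.7 354.2 117.9] head -93.30 z [-0. -0. -1.] F [ 0.5  1.1 -1.5] open 0.197 q [0.49 0.2  1.94 0.   1.   2.12]
shift after turn(tool mm):[-0.1 -0.3  3.9] turn deg [ 0.02 -0.01  0.  ]
```

```bash
python3 -m jog '[{"grip":1,"x":0,"y":0,"z":2,"rx":0,"ry":0,"rz":0},{"grip":1,"x":0,"y":0,"z":1,"rx":0,"ry":0,"rz":0},{"grip":1,"x":0,"y":0,"z":0,"rx":0,"ry":0,"rz":0},{"grip":0.75,"x":0,"y":0,"z":0,"rx":0,"ry":0,"rz":0},{"grip":0.7,"x":0,"y":0,"z":0,"rx":0,"ry":0,"rz":0},{"grip":0.5,"x":0,"y":0,"z":0,"rx":0,"ry":0,"rz":0},{"grip":0.4,"x":0,"y":0,"z":0,"rx":0,"ry":0,"rz":0},{"grip":0.4,"x":0,"y":0,"z":0,"rx":0,"ry":0,"rz":0}]' 60 
python3 -m jog '[{"grip":0.4,"x":0,"y":0,"z":-20,"rx":0,"ry":0,"rz":0},{"grip":0.4,"x":0,"y":0,"z":-30,"rx":0,"ry":0,"rz":0},{"grip":0.4,"x":0,"y":0,"z":-35,"rx":0,"ry":0,"rz":0},{"grip":0.4,"x":0,"y":0,"z":-35,"rx":0,"ry":0,"rz":0},{"grip":0.4,"x":0,"y":0,"z":-10,"rx":0,"ry":0,"rz":0},{"grip":0.4,"x":0,"y":0,"z":0,"rx":0,"ry":0,"rz":0}]' 60 
python3 calc.py 500 -240 240 -93.3
python3 - <<'E'
from h import *
T=cam("top");S=cam("scene")
crop(S,360,90,90,110,7,"s10")
cv2.imwrite("pics/s10f.png",S["frame"][:,:,::-1])
E
```

```text
time: 15.45
eef_pos: [0.4458, 0.3542, 0.2703]
tcp_rot: [-0.686, 0.727, -0.0, -0.0]
contact_force: [0.8, -0.1, 0.0]
opening: 0.594
time: 15.95
eef_pos: [0.4465, 0.3546, 0.4051]
tcp_rot: [-0.686, 0.727, -0.001, 0.004]
contact_force: [0.6, -0.5, -0.4]
opening: 0.599
t 15.95 grasp [447.7 355.3 250.1] head -93.29 z [ 0.008  0.004 -1.   ] F [ 0.6 -0.5 -0.4] open 0.599 q [ 0.49  0.05  1.84 -0.    1.24  2.12]
shift after turn(tool mm):[590.6 -87.7  10.1] turn deg [-0.44  0.27  0.01]
```

View pics/s10.png

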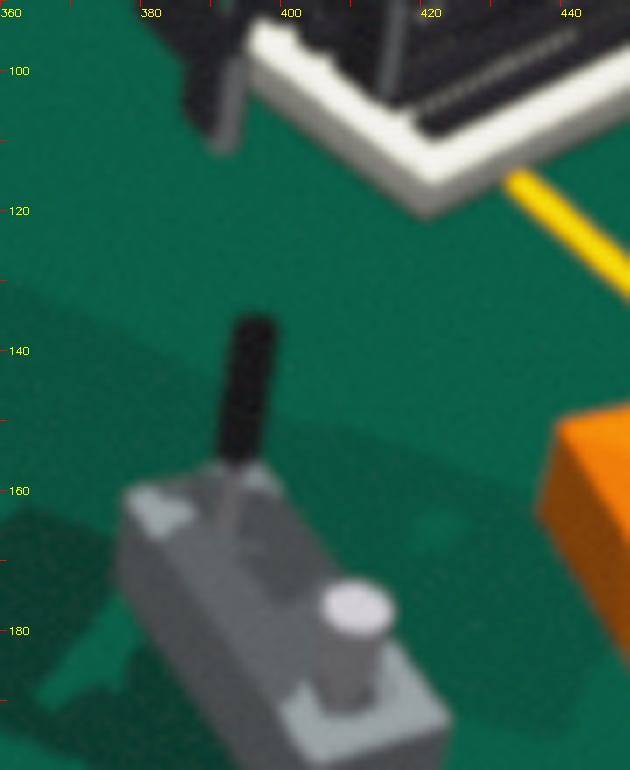

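The rod is standing upright in its stand hole again (handle top at scene 395,137), looking just as it did at the start. Next I'll move toward the modules and re-measure everything.

```bash
python3 -m jog '[{"grip":0.4,"x":20,"y":-15,"z":0,"rx":0,"ry":0,"rz":0},{"grip":0.3,"x":36,"y":-15,"z":0,"rx":0,"ry":0,"rz":0},{"grip":0.3,"x":40,"y":-15,"z":0,"rx":0,"ry":0,"rz":0},{"grip":0.3,"x":40,"y":-5,"z":0,"rx":0,"ry":0,"rz":0},{"grip":0.3,"x":40,"y":0,"z":0,"rx":0,"ry":0,"rz":0},{"grip":0.3,"x":40,"y":0,"z":0,"rx":0,"ry":0,"rz":0},{"grip":0.3,"x":40,"y":0,"z":0,"rx":0,"ry":0,"rz":0},{"grip":0.3,"x":40,"y":0,"z":0,"rx":0,"ry":0,"rz":0}]' 60 >/dev/null
python3 -m jog '[{"grip":0.3,"x":40,"y":0,"z":0,"rx":0,"ry":0,"rz":0},{"grip":0.3,"x":40,"y":0,"z":0,"rx":0,"ry":0,"rz":0},{"grip":0.3,"x":40,"y":0,"z":0,"rx":0,"ry":0,"rz":0},{"grip":0.3,"x":40,"y":0,"z":0,"rx":0,"ry":0,"rz":0},{"grip":0.3,"x":20,"y":0,"z":0,"rx":0,"ry":0,"rz":0},{"grip":0.3,"x":0,"y":0,"z":0,"rx":0,"ry":0,"rz":0}]' 60 >/dev/null
python3 calc.py 428.6 -281 120 -67.5
python3 - <<'E'
from h import *
T=cam("top");S=cam("scene")
crop(T,395,230,90,90,7,"t11")
crop(S,110,240,90,120,6,"s11")
cv2.imwrite("pics/t11f.png",T["frame"][:,:,::-1])
E
```

```text
t 17.22 grasp [ 466.4 -125.9  242.1] head -93.61 z [-0.005  0.001 -1.   ] F [ 0.7  0.1 -0.6] open 0.702 q [-0.47 -0.14  2.04 -0.    1.24  1.16]
shift after turn(tool mm):[128.3  94.9 122.1] turn deg [  0.27   0.12 -26.11]
```

View pics/t11f.png

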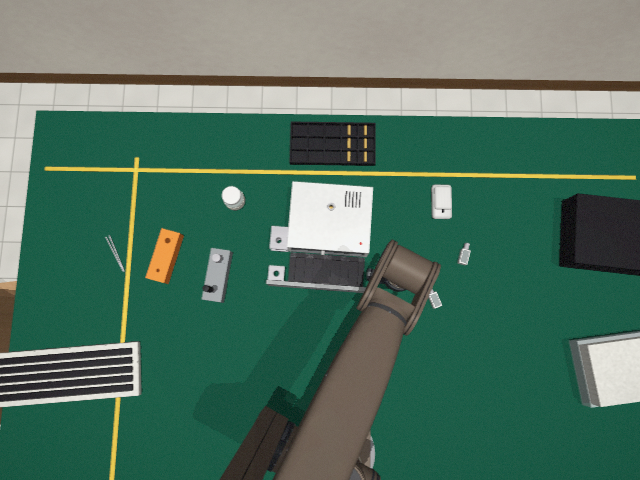

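View pics/t11.png

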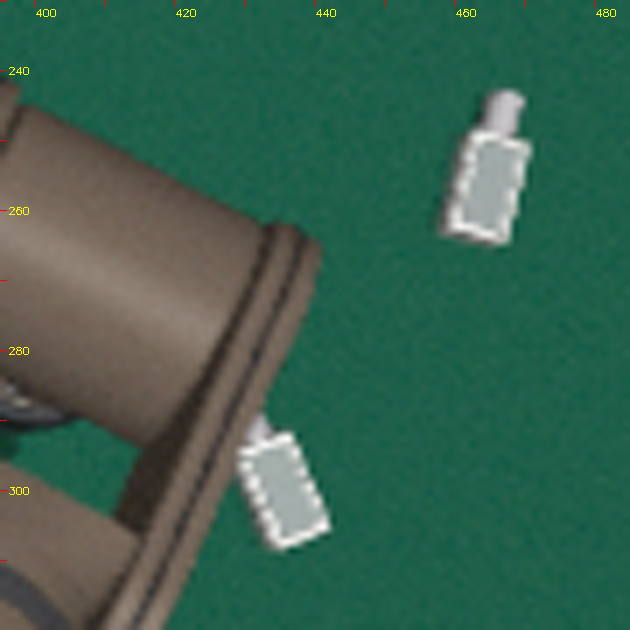

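View pics/s11.png

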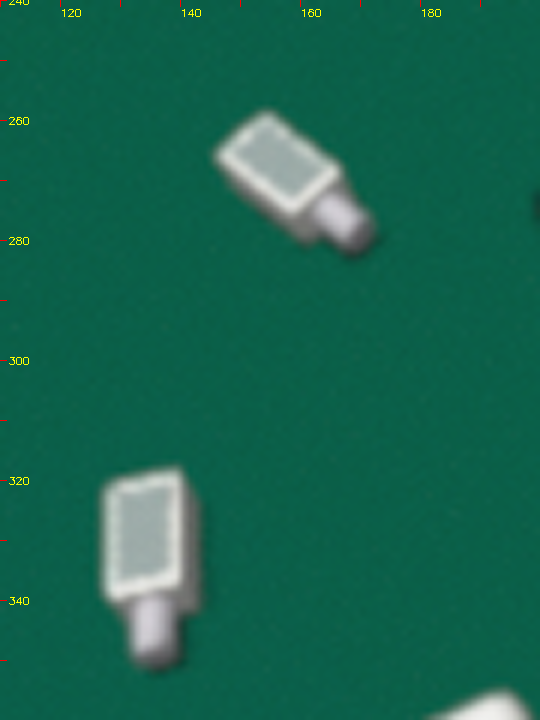

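Run:
```python
from h import *
T=cam("top");S=cam("scene")
t=lambda p:px(*p,395,230,7);s=lambda p:px(*p,110,240,6)
# order: tail->nose edges: corners [noseL,noseR,tailR,tailL]
D={"a":([(472,132),(530,148),(506,243),(447,228)],[(182,582+0),(107,602),(102,484),(182,467)]),
"b":([(240,455),(292,434),(330,528),(277,549)],[(340,168),(297,212),(215,156),(266,110)])}
for n,(A,B) in D.items():
    for c,f,Q in((T,t,A),(S,s,B)):
        W=np.array([onz(c,*f(q),.022)[:2]*1000 for q in Q])
        r=cv2.minAreaRect(W.astype(np.float32))
        d=(W[0]+W[1]-W[2]-W[3])/2
        print(n,"centre",W.mean(0).round(1),"len",np.linalg.norm(d).round(1),"w",np.linalg.norm(W[0]-W[1]).round(1),"yaw",np.degrees(np.arctan2(d[1],d[0])).round(1))
    cT=np.mean([t(q) for q in A],0);cS=np.mean([s(q) for q in B],0);p,g=tri(ray(T,*cT),ray(S,*cS));print((p*1000).round(1),round(g*1000,1))
```

```text
a centre [ 555.7 -371. ] len 41.9 w 24.8 yaw -15.7
a centre [ 555.2 -369.4] len 46.0 w 24.9 yaw -14.9
[ 555.6 -370.1   22.5] 1.5
b centre [ 428.2 -283.6] len 40.9 w 23.4 yaw 21.0
b centre [ 427.  -280.4] len 44.2 w 23.2 yaw 23.5
[ 428.3 -281.8   24. ] 2.9
```

Both views agree on module b: centre (428,-282), yaw about 22°, sizes fit. Going to it.

```bash
python3 -m jog '[{"grip":0.3,"x":0,"y":0,"z":0,"rx":0,"ry":0,"rz":-6.5},{"grip":0.3,"x":0,"y":0,"z":0,"rx":0,"ry":0,"rz":-6.5},{"grip":0.3,"x":0,"y":0,"z":0,"rx":0,"ry":0,"rz":-6.5},{"grip":0.3,"x":0,"y":0,"z":0,"rx":0,"ry":0,"rz":-6},{"grip":0.3,"x":0,"y":0,"z":0,"rx":0,"ry":0,"rz":0}]' 60 >/dev/null
python3 -m jog '[{"grip":0.3,"x":25,"y":18,"z":20,"rx":0,"ry":0,"rz":0},{"grip":0.3,"x":26,"y":19,"z":25,"rx":0,"ry":0,"rz":0},{"grip":0.3,"x":26,"y":19,"z":25,"rx":0,"ry":0,"rz":0},{"grip":0.3,"x":26,"y":19,"z":25,"rx":0,"ry":0,"rz":0},{"grip":0.3,"x":24,"y":18,"z":25,"rx":0,"ry":0,"rz":0},{"grip":0.3,"x":0,"y":0,"z":20,"rx":0,"ry":0,"rz":0},{"grip":0.3,"x":0,"y":0,"z":0,"rx":0,"ry":0,"rz":0},{"grip":0.3,"x":0,"y":0,"z":0,"rx":0,"ry":0,"rz":0}]' 60 >/dev/null
python3 calc.py 428.3 -281.8 28 -68
```

```text
t 18.50 grasp [ 429.4 -274.   103.9] head -67.86 z [-0.003  0.003 -1.   ] F [-0.2  0.   0.5] open 0.706 q [-0.77  0.1   2.08  0.    0.96  0.42]
shift after turn(tool mm):[ 6.2  4.1 75.9] turn deg [0.08 0.22 0.15]
```

```bash
python3 -m jog '[{"grip":0.3,"x":6,"y":4,"z":20,"rx":0,"ry":0,"rz":0},{"grip":0.3,"x":0,"y":0,"z":20,"rx":0,"ry":0,"rz":0},{"grip":0.3,"x":0,"y":0,"z":10,"rx":0,"ry":0,"rz":0},{"grip":0.3,"x":0,"y":0,"z":0,"rx":0,"ry":0,"rz":0},{"grip":0.3,"x":0,"y":0,"z":0,"rx":0,"ry":0,"rz":0}]' 60 >/dev/null
python3 calc.py 428.3 -281.8 28 -68
python3 - <<'E'
from h import *
T=cam("top");S=cam("scene")
crop(S,110,200,110,110,7,"s12")
E
python3 calc.py 428.3 -281.8 28 -68
```

```text
t 18.92 grasp [ 429.2 -282.    56. ] head -67.74 z [ 0. -0. -1.] F [-0.5  0.5 -0.4] open 0.697 q [-0.78  0.19  2.09  0.    0.86  0.4 ]
shift after turn(tool mm):[-0.5  0.7 28. ] turn deg [-0.02 -0.03  0.26]
t 19.02 grasp [ 429.6 -282.9   56.9] head -67.75 z [ 0.002 -0.002 -1.   ] F [ 1.1 -0.3 -0.3] open 0.698 q [-0.78  0.19  2.09  0.    0.86  0.4 ]
shift after turn(tool mm):[-1.1  0.6 28.9] turn deg [-0.06 -0.15  0.25]
```

View pics/s12.png

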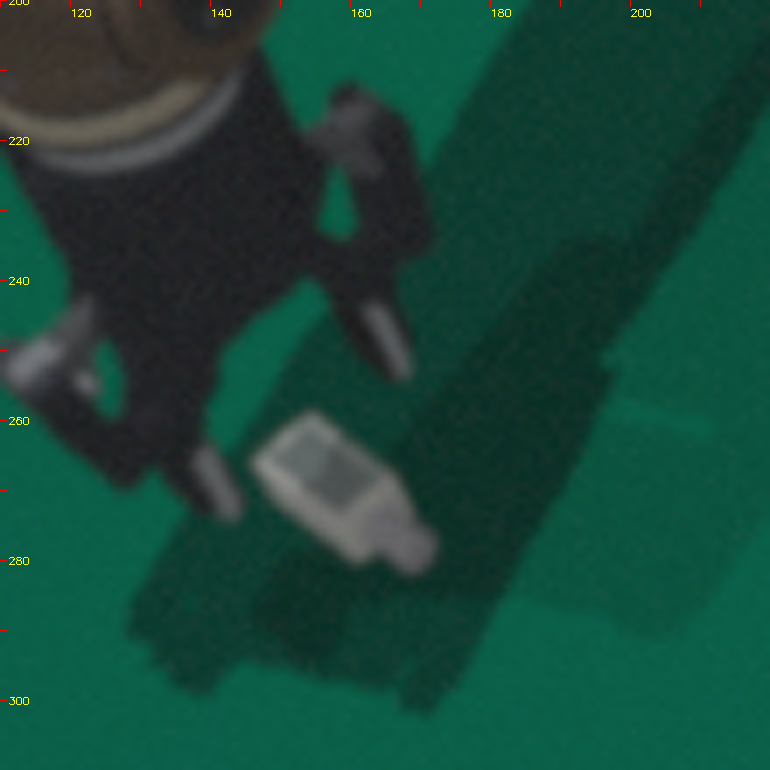

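```bash
python3 -m jog '[{"grip":0.3,"x":-1,"y":0.5,"z":14,"rx":0,"ry":0,"rz":0.2},{"grip":0.3,"x":0,"y":0,"z":14,"rx":0,"ry":0,"rz":0},{"grip":0.3,"x":0,"y":0,"z":0,"rx":0,"ry":0,"rz":0},{"grip":0.5,"x":0,"y":0,"z":0,"rx":0,"ry":0,"rz":0},{"grip":0.6,"x":0,"y":0,"z":0,"rx":0,"ry":0,"rz":0},{"grip":0.7,"x":0,"y":0,"z":0,"rx":0,"ry":0,"rz":0},{"grip":0.8,"x":0,"y":0,"z":0,"rx":0,"ry":0,"rz":0},{"grip":0.9,"x":0,"y":0,"z":0,"rx":0,"ry":0,"rz":0}]' 30
python3 -m jog '[{"grip":1,"x":0,"y":0,"z":0,"rx":0,"ry":0,"rz":0},{"grip":1,"x":0,"y":0,"z":0,"rx":0,"ry":0,"rz":0},{"grip":1,"x":0,"y":0,"z":0,"rx":0,"ry":0,"rz":0}]' 40
python3 calc.py 428.3 -281.8 28 -68
python3 -m jog '[{"grip":1,"x":0,"y":0,"z":-10,"rx":0,"ry":0,"rz":0},{"grip":1,"x":0,"y":0,"z":-30,"rx":0,"ry":0,"rz":0},{"grip":1,"x":0,"y":0,"z":-30,"rx":0,"ry":0,"rz":0},{"grip":1,"x":0,"y":0,"z":-30,"rx":0,"ry":0,"rz":0},{"grip":1,"x":0,"y":0,"z":-30,"rx":0,"ry":0,"rz":0},{"grip":1,"x":0,"y":0,"z":0,"rx":0,"ry":0,"rz":0},{"grip":1,"x":0,"y":0,"z":0,"rx":0,"ry":0,"rz":0}]' 40
python3 calc.py 428.3 -281.8 28 -68
python3 - <<'E'
from h import *
T=cam("top");S=cam("scene")
crop(S,110,150,110,110,7,"s13");crop(T,255,230,125,70,6,"t13")
E
```

```text
time: 19.68
eef_pos: [0.4283, -0.2825, 0.1837]
tcp_rot: [0.829, -0.559, 0.001, 0.0]
contact_force: [-0.2, 0.5, 5.4]
opening: 0.272
time: 19.93
eef_pos: [0.4283, -0.2825, 0.1837]
tcp_rot: [0.829, -0.559, 0.001, 0.0]
contact_force: [-1.2, 1.3, 5.4]
opening: 0.268
t 19.93 grasp [ 428.6 -282.8   28.7] head -68.00 z [ 0.002 -0.002 -1.   ] F [-1.2  1.3  5.4] open 0.268 q [-0.78  0.24  2.1   0.    0.8   0.41]
shift after turn(tool mm):[-0.7 -0.3  0.7] turn deg [-0.06 -0.14  0.  ]
time: 20.52
eef_pos: [0.428, -0.2822, 0.3147]
tcp_rot: [0.829, -0.559, 0.002, 0.0]
contact_force: [-1.0, 1.3, -0.6]
opening: 0.269
t 20.52 grasp [ 428.5 -282.7  159.8] head -67.99 z [ 0.003 -0.003 -1.   ] F [-1.   1.3 -0.6] open 0.269 q [-0.78  0.02  2.05 -0.    1.07  0.41]
shift after turn(tool mm):[ -0.2  -0.5 131.7] turn deg [-0.11 -0.26  0.01]
```

View pics/s13.png

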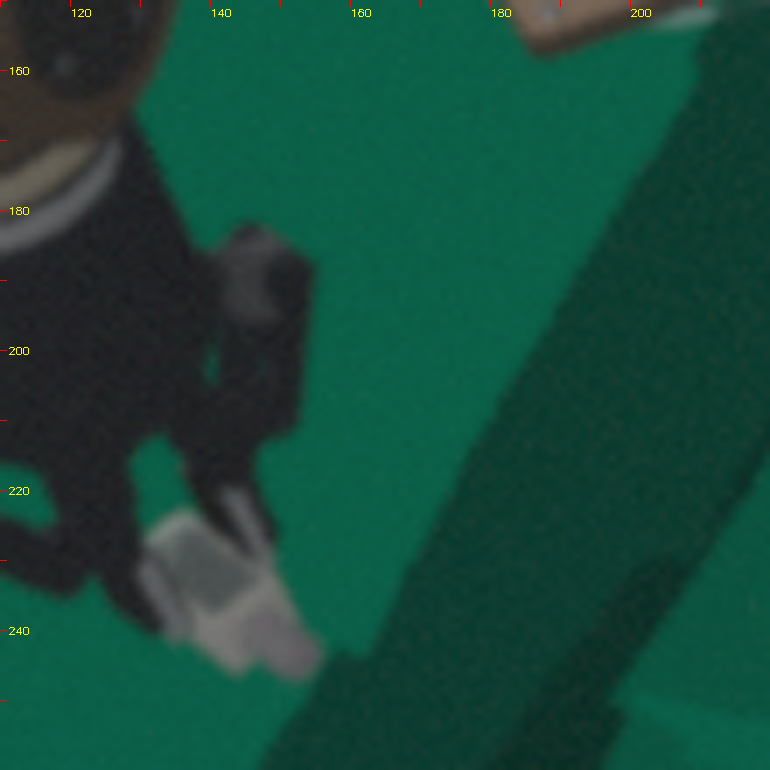

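View pics/t13.png

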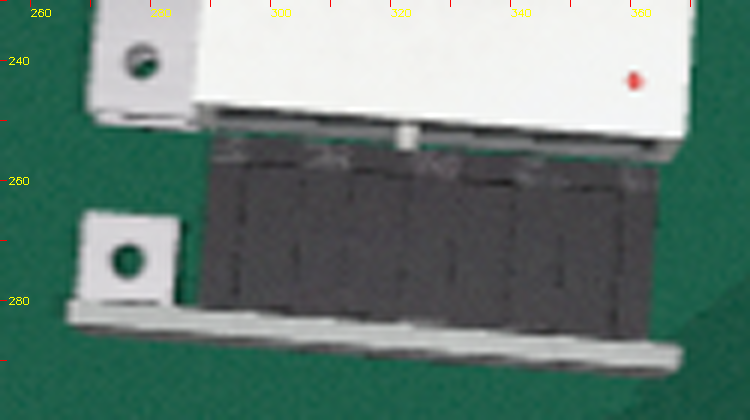

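Module b is held squarely, with the nose forward at scene (153,243). The top view shows the open tray with its ribs. I'll enhance it to read the pocket edges.

Run:
```python
from h import *
T=cam("top")
f=T["frame"].astype(np.float32); 
fs=np.clip((f-50)*5,0,255).astype(np.uint8)
T2=dict(T);T2["frame"]=fs
crop(T2,283,243,87,50,9,"t14")
yaw=np.radians(-3.25);C=np.array([654.5,24.6])
u2w=lambda x,y,z:np.append(C+[x*np.cos(yaw)-y*np.sin(yaw),x*np.sin(yaw)+y*np.cos(yaw)],z)/1000
for i in range(4):
    for e in(-14,14):
        a=proj(T,u2w(-115,-78+52*i+e,24));b=proj(T,u2w(-180,-78+52*i+e,24));print(i,e,((a-[283,243]+.5)*9-.5).round(),((b-[283,243]+.5)*9-.5).round())
for x in(-95,-105,-115,-170,-180,-190): print(x,((proj(T,u2w(x,-26,24))-[283,243]+.5)*9-.5).round())
```

```text
0 -14 [679. 172.] [667. 373.]
0 14 [593. 166.] [580. 366.]
1 -14 [519. 161.] [505. 361.]
1 14 [433. 154.] [419. 354.]
2 -14 [359. 149.] [344. 349.]
2 14 [273. 142.] [257. 342.]
3 -14 [199. 137.] [183. 337.]
3 14 [113. 131.] [ 96. 330.]
-95 [480.  96.]
-105 [478. 127.]
-115 [476. 157.]
-170 [464. 327.]
-180 [462. 357.]
-190 [460. 389.]
```

View pics/t14.png

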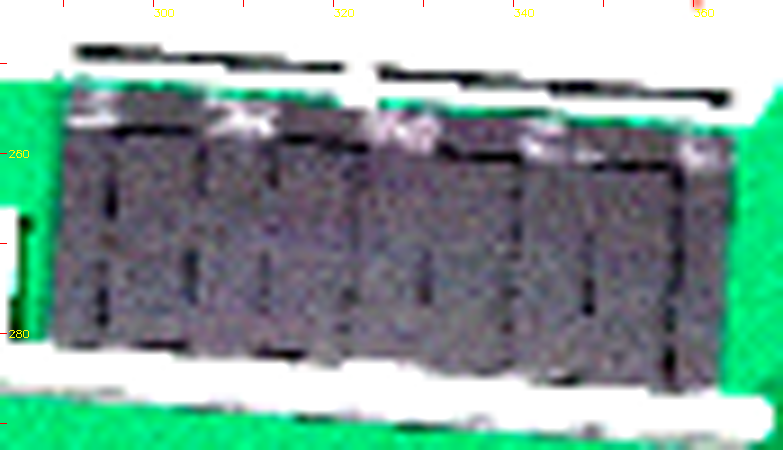

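```bash
python3 -m jog '[{"grip":1,"x":0,"y":0,"z":0,"rx":0,"ry":0,"rz":6.3},{"grip":1,"x":0,"y":0,"z":0,"rx":0,"ry":0,"rz":6.3},{"grip":1,"x":0,"y":0,"z":0,"rx":0,"ry":0,"rz":6.3},{"grip":1,"x":0,"y":0,"z":0,"rx":0,"ry":0,"rz":6.3},{"grip":1,"x":0,"y":0,"z":0,"rx":0,"ry":0,"rz":0}]' 40 >/dev/null
python3 calc.py 497.2 59.6 130 -93.25
```

```text
t 21.08 grasp [ 426.7 -281.   155. ] head -93.31 z [-0.003  0.003 -1.   ] F [-0.3 -0.3 -0.2] open 0.269 q [-0.78  0.03  2.05  0.    1.07  0.85]
shift after turn(tool mm):[-344.5  -50.6   25. ] turn deg [ 0.19  0.17 -0.06]
```

```bash
python3 -m jog '[{"grip":1,"x":-15,"y":-10,"z":0,"rx":0,"ry":0,"rz":0},{"grip":1,"x":-30,"y":-10,"z":0,"rx":0,"ry":0,"rz":0},{"grip":1,"x":-36,"y":-10,"z":0,"rx":0,"ry":0,"rz":0},{"grip":1,"x":-38,"y":-10,"z":0,"rx":0,"ry":0,"rz":0},{"grip":1,"x":-38,"y":-10,"z":0,"rx":0,"ry":0,"rz":0},{"grip":1,"x":-38,"y":0,"z":0,"rx":0,"ry":0,"rz":0},{"grip":1,"x":-38,"y":0,"z":0,"rx":0,"ry":0,"rz":0},{"grip":1,"x":-38,"y":0,"z":0,"rx":0,"ry":0,"rz":0}]' 40 >/dev/null
python3 -m jog '[{"grip":1,"x":-35,"y":0,"z":0,"rx":0,"ry":0,"rz":0},{"grip":1,"x":-25,"y":0,"z":0,"rx":0,"ry":0,"rz":0},{"grip":1,"x":-12,"y":0,"z":0,"rx":0,"ry":0,"rz":0},{"grip":1,"x":0,"y":0,"z":0,"rx":0,"ry":0,"rz":0},{"grip":1,"x":0,"y":0,"z":0,"rx":0,"ry":0,"rz":0}]' 40 >/dev/null
python3 calc.py 497.2 59.6 130 -93.25
```

```text
t 22.17 grasp [496.2  57.7 156.4] head -93.05 z [-0.002 -0.001 -1.   ] F [ 0.   0.3 -1. ] open 0.270 q [-0.09 -0.    2.08 -0.    1.07  1.54]
shift after turn(tool mm):[-1.9 -0.6 26.4] turn deg [ 0.09 -0.04  0.2 ]
```

```bash
python3 -m jog '[{"grip":1,"x":-1.9,"y":-0.6,"z":10,"rx":0,"ry":0,"rz":0.2},{"grip":1,"x":0,"y":0,"z":20,"rx":0,"ry":0,"rz":0},{"grip":1,"x":0,"y":0,"z":20,"rx":0,"ry":0,"rz":0},{"grip":1,"x":0,"y":0,"z":20,"rx":0,"ry":0,"rz":0},{"grip":1,"x":0,"y":0,"z":15,"rx":0,"ry":0,"rz":0},{"grip":1,"x":0,"y":0,"z":0,"rx":0,"ry":0,"rz":0},{"grip":1,"x":0,"y":0,"z":0,"rx":0,"ry":0,"rz":0}]' 40 >/dev/null
python3 calc.py 497.2 59.6 46 -93.25
python3 - <<'E'
from h import *
T=cam("top");S=cam("scene")
crop(S,220,170,150,110,5,"s15");crop(T,280,230,100,70,7,"t15")
E
python3 calc.py 497.2 59.6 46 -93.25
```

```text
t 22.75 grasp [496.5  58.5  70.8] head -93.49 z [-0.003  0.    -1.   ] F [-0.3 -0.   0. ] open 0.265 q [-0.09  0.13  2.12 -0.    0.89  1.55]
shift after turn(tool mm):[-1.1 -0.1 24.8] turn deg [ 0.18 -0.   -0.24]
t 22.85 grasp [498.2  58.8  73. ] head -93.46 z [ 0.001 -0.    -1.   ] F [ 0.  -0.4 -0.1] open 0.269 q [-0.08  0.13  2.12 -0.    0.89  1.55]
shift after turn(tool mm):[-0.7  0.8 26.9] turn deg [-0.08 -0.   -0.21]
```

View pics/s15.png

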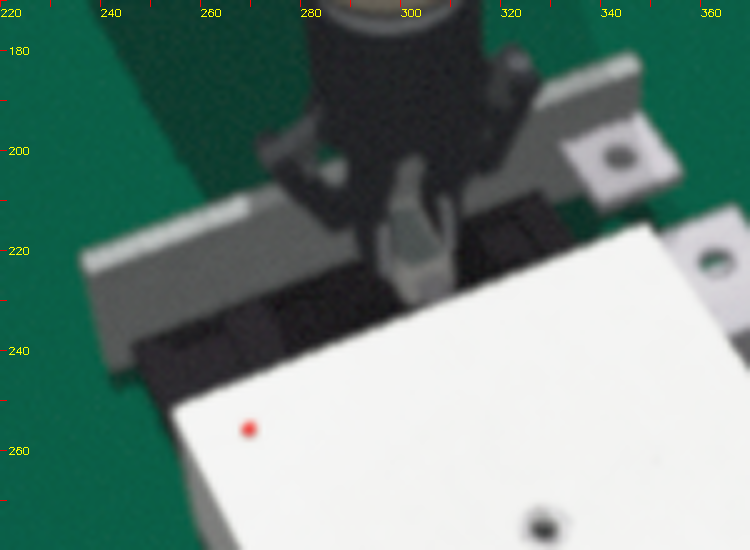

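View pics/t15.png

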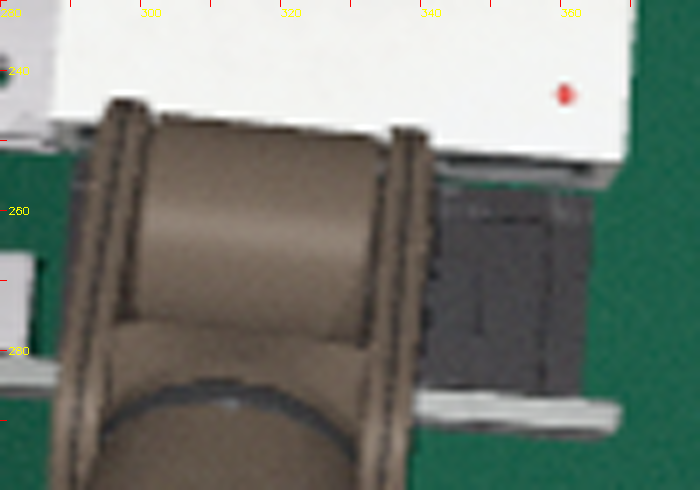

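```bash
python3 -m jog '[{"grip":1,"x":-0.8,"y":0.8,"z":7,"rx":0,"ry":0,"rz":-0.2},{"grip":1,"x":0,"y":0,"z":6,"rx":0,"ry":0,"rz":0},{"grip":1,"x":0,"y":0,"z":4,"rx":0,"ry":0,"rz":0},{"grip":1,"x":0,"y":0,"z":2,"rx":0,"ry":0,"rz":0},{"grip":1,"x":0,"y":0,"z":2,"rx":0,"ry":0,"rz":0},{"grip":1,"x":0,"y":0,"z":0,"rx":0,"ry":0,"rz":0},{"grip":1,"x":0,"y":0,"z":0,"rx":0,"ry":0,"rz":0}]' 40
python3 calc.py 497.2 59.6 46 -93.25
python3 -m jog '[{"grip":1,"x":0,"y":0,"z":2,"rx":0,"ry":0,"rz":0},{"grip":1,"x":0,"y":0,"z":2,"rx":0,"ry":0,"rz":0},{"grip":1,"x":0,"y":0,"z":1,"rx":0,"ry":0,"rz":0},{"grip":1,"x":0,"y":0,"z":0,"rx":0,"ry":0,"rz":0}]' 40
python3 calc.py 497.2 59.6 46 -93.25
```

```text
time: 23.43
eef_pos: [0.4967, 0.0605, 0.2062]
tcp_rot: [-0.687, 0.727, 0.0, -0.0]
contact_force: [0.9, 0.2, -0.9]
opening: 0.264
t 23.43 grasp [496.6  60.5  51.2] head -93.19 z [-0.  0. -1.] F [ 0.9  0.2 -0.9] open 0.264 q [-0.08  0.17  2.13  0.    0.85  1.54]
shift after turn(tool mm):[ 0.9 -0.6  5.2] turn deg [0.01 0.   0.06]
time: 23.77
eef_pos: [0.4965, 0.0605, 0.2009]
tcp_rot: [-0.687, 0.727, 0.0, -0.0]
contact_force: [-0.4, -1.0, -1.0]
opening: 0.268
t 23.77 grasp [496.4  60.5  45.9] head -93.20 z [-0.001  0.    -1.   ] F [-0.4 -1.  -1. ] open 0.268 q [-0.08  0.18  2.13  0.    0.84  1.54]
shift after turn(tool mm):[ 0.8 -0.7 -0.1] turn deg [0.03 0.   0.05]
```

```bash
python3 -m jog '[{"grip":1,"x":0,"y":0,"z":1,"rx":0,"ry":0,"rz":0},{"grip":1,"x":0,"y":0,"z":0,"rx":0,"ry":0,"rz":0},{"grip":0.65,"x":0,"y":0,"z":0,"rx":0,"ry":0,"rz":0},{"grip":0.6,"x":0,"y":0,"z":0,"rx":0,"ry":0,"rz":0},{"grip":0.55,"x":0,"y":0,"z":0,"rx":0,"ry":0,"rz":0},{"grip":0.55,"x":0,"y":0,"z":0,"rx":0,"ry":0,"rz":0}]' 40
python3 calc.py 
python3 -m jog '[{"grip":0.55,"x":0,"y":0,"z":-10,"rx":0,"ry":0,"rz":0},{"grip":0.55,"x":0,"y":0,"z":-25,"rx":0,"ry":0,"rz":0},{"grip":0.55,"x":0,"y":0,"z":-30,"rx":0,"ry":0,"rz":0},{"grip":0.55,"x":0,"y":0,"z":-30,"rx":0,"ry":0,"rz":0},{"grip":0.55,"x":0,"y":0,"z":-10,"rx":0,"ry":0,"rz":0},{"grip":0.4,"x":0,"y":0,"z":0,"rx":0,"ry":0,"rz":0}]' >/dev/null
python3 -m jog '[{"grip":0.3,"x":20,"y":-5,"z":0,"rx":0,"ry":0,"rz":0},{"grip":0.3,"x":30,"y":-10,"z":0,"rx":0,"ry":0,"rz":0},{"grip":0.3,"x":35,"y":-10,"z":0,"rx":0,"ry":0,"rz":0},{"grip":0.3,"x":38,"y":-10,"z":0,"rx":0,"ry":0,"rz":0},{"grip":0.3,"x":38,"y":0,"z":0,"rx":0,"ry":0,"rz":0},{"grip":0.3,"x":38,"y":0,"z":0,"rx":0,"ry":0,"rz":0},{"grip":0.3,"x":38,"y":0,"z":0,"rx":0,"ry":0,"rz":0},{"grip":0.3,"x":38,"y":0,"z":0,"rx":0,"ry":0,"rz":0}]' >/dev/null
python3 calc.py 555.6 -370 120 -105.5
python3 - <<'E'
from h import *
T=cam("top");S=cam("scene")
crop(S,220,170,150,110,5,"s16");crop(T,280,230,100,70,7,"t16");crop(T,390,180,110,110,6,"t16m")
E
```

```text
time: 24.27
eef_pos: [0.4967, 0.0605, 0.2004]
tcp_rot: [-0.687, 0.727, -0.0, 0.0]
contact_force: [0.3, 0.0, -1.4]
opening: 0.449
t 24.27 grasp [496.8  60.5  45.4] head -93.20 z [ 0. -0. -1.] F [ 0.3  0.  -1.4] open 0.449 q [-0.08  0.18  2.13 -0.    0.83  1.54]
t 25.43 grasp [ 514.8 -217.2  148. ] head -93.21 z [-0.003  0.002 -1.   ] F [ 0.1 -0.2  0.1] open 0.705 q [-0.58  0.14  1.94  0.    1.06  1.05]
shift after turn(tool mm):[136.2 -79.6  28. ] turn deg [ 0.18  0.09 12.29]
```

View pics/s16.png

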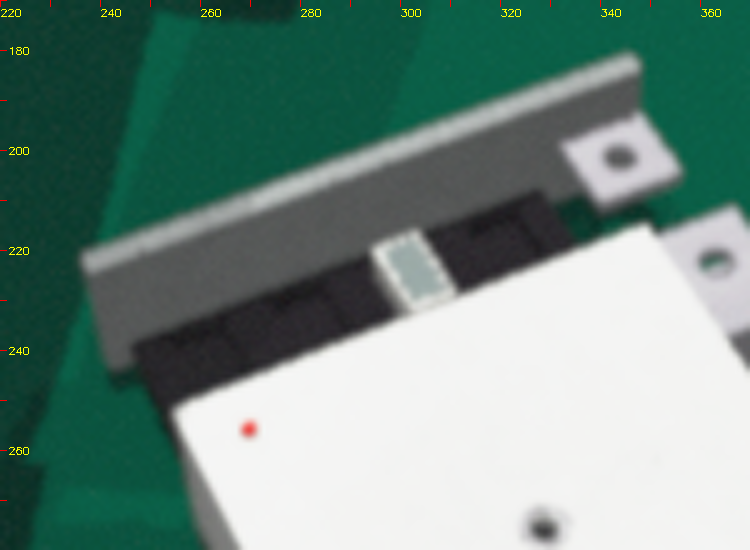

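View pics/t16.png

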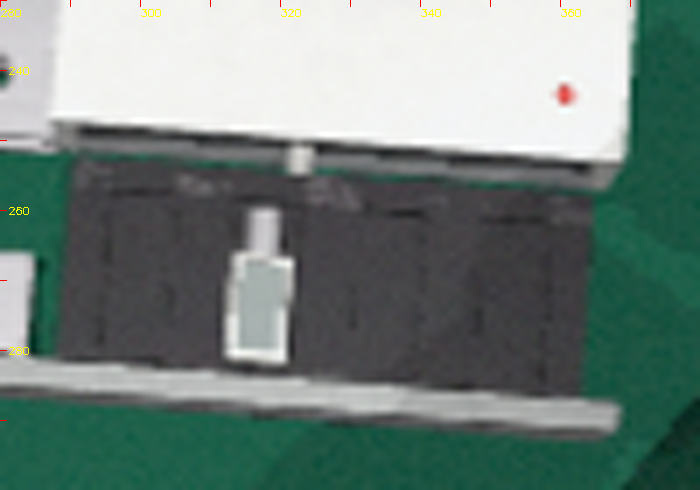

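View pics/t16m.png

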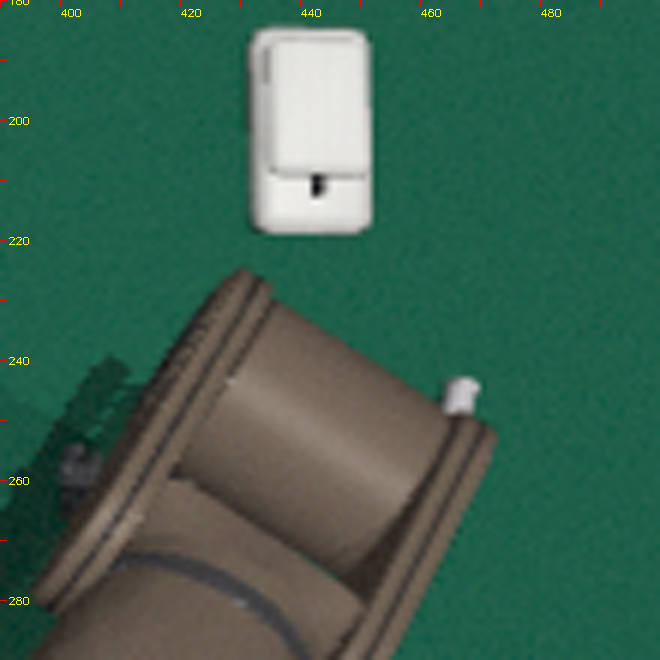

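Module b lies flat in pocket 2, nose to the back. Module a hasn't moved (nose still at top 466,245). Next, module a.

```bash
python3 -m jog '[{"grip":0.3,"x":0,"y":0,"z":0,"rx":0,"ry":0,"rz":6.1},{"grip":0.3,"x":0,"y":0,"z":0,"rx":0,"ry":0,"rz":6},{"grip":0.3,"x":20,"y":-13,"z":0,"rx":0,"ry":0,"rz":0},{"grip":0.3,"x":30,"y":-17,"z":0,"rx":0,"ry":0,"rz":0},{"grip":0.3,"x":30,"y":-17,"z":10,"rx":0,"ry":0,"rz":0},{"grip":0.3,"x":30,"y":-17,"z":18,"rx":0,"ry":0,"rz":0},{"grip":0.3,"x":20,"y":-12,"z":20,"rx":0,"ry":0,"rz":0},{"grip":0.3,"x":4,"y":-4,"z":20,"rx":0,"ry":0,"rz":0}]' 40 >/dev/null
python3 -m jog '[{"grip":0.3,"x":0,"y":0,"z":20,"rx":0,"ry":0,"rz":0},{"grip":0.3,"x":0,"y":0,"z":0,"rx":0,"ry":0,"rz":0},{"grip":0.3,"x":0,"y":0,"z":0,"rx":0,"ry":0,"rz":0}]' 40 >/dev/null
python3 calc.py 555.6 -370 28 -105.4
python3 - <<'E'
from h import *
S=cam("scene")
crop(S,80,240,110,110,7,"s17")
E
python3 calc.py 555.6 -370 28 -105.4
```

```text
t 26.45 grasp [ 556.5 -364.3   58.9] head -105.28 z [-0.005  0.005 -1.   ] F [ 0.4 -0.8  1.3] open 0.703 q [-0.73  0.47  1.71  0.    0.97  1.11]
shift after turn(tool mm):[ 5.3  0.3 30.9] turn deg [0.34 0.18 0.12]
t 26.50 grasp [ 557.6 -365.2   61.1] head -105.26 z [-0.002  0.002 -1.   ] F [ 0.5 -0.7  0.4] open 0.696 q [-0.73  0.47  1.71  0.    0.97  1.11]
shift after turn(tool mm):[ 5.   1.  33.1] turn deg [0.13 0.07 0.14]
```

View pics/s17.png

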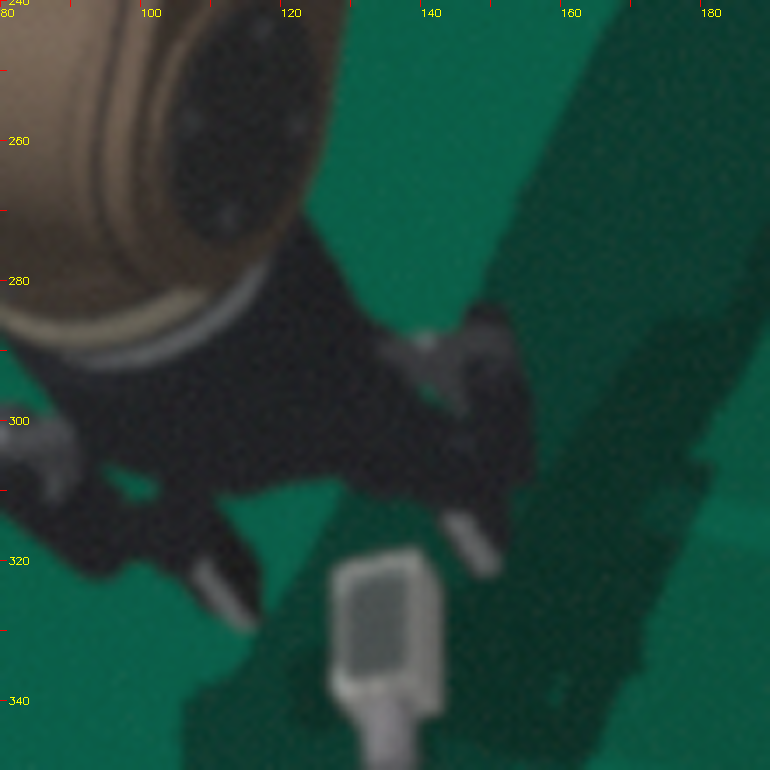

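```bash
python3 -m jog '[{"grip":0.3,"x":4.5,"y":1,"z":10,"rx":0,"ry":0,"rz":0.1},{"grip":0.3,"x":0,"y":0,"z":12,"rx":0,"ry":0,"rz":0},{"grip":0.3,"x":0,"y":0,"z":10,"rx":0,"ry":0,"rz":0},{"grip":0.3,"x":0,"y":0,"z":0,"rx":0,"ry":0,"rz":0},{"grip":0.5,"x":0,"y":0,"z":0,"rx":0,"ry":0,"rz":0},{"grip":0.6,"x":0,"y":0,"z":0,"rx":0,"ry":0,"rz":0},{"grip":0.7,"x":0,"y":0,"z":0,"rx":0,"ry":0,"rz":0},{"grip":0.8,"x":0,"y":0,"z":0,"rx":0,"ry":0,"rz":0}]' 30
python3 -m jog '[{"grip":1,"x":0,"y":0,"z":0,"rx":0,"ry":0,"rz":0},{"grip":1,"x":0,"y":0,"z":0,"rx":0,"ry":0,"rz":0},{"grip":1,"x":0,"y":0,"z":0,"rx":0,"ry":0,"rz":0}]' 40
python3 calc.py 555.6 -370 28 -105.4
python3 -m jog '[{"grip":1,"x":0,"y":0,"z":-10,"rx":0,"ry":0,"rz":0},{"grip":1,"x":0,"y":0,"z":-30,"rx":0,"ry":0,"rz":0},{"grip":1,"x":0,"y":0,"z":-30,"rx":0,"ry":0,"rz":0},{"grip":1,"x":0,"y":0,"z":-30,"rx":0,"ry":0,"rz":0},{"grip":1,"x":0,"y":0,"z":-25,"rx":0,"ry":0,"rz":-6},{"grip":1,"x":0,"y":0,"z":0,"rx":0,"ry":0,"rz":-6.1},{"grip":1,"x":0,"y":0,"z":0,"rx":0,"ry":0,"rz":0},{"grip":1,"x":0,"y":0,"z":0,"rx":0,"ry":0,"rz":0}]' 40
python3 - <<'E'
import numpy as np
yaw=np.radians(-3.25);C=np.array([654.5,24.6])
x,y=-159,-78
print(C+[x*np.cos(yaw)-y*np.sin(yaw),x*np.sin(yaw)+y*np.cos(yaw)])
from h import *
S=cam("scene")
crop(S,80,190,110,110,7,"s18")
E
python3 calc.py 491.3 -44.3 150 -93.25
```

```text
time: 27.17
eef_pos: [0.5563, -0.3708, 0.1863]
tcp_rot: [-0.606, 0.795, -0.001, 0.0]
contact_force: [1.0, 0.0, -1.1]
opening: 0.271
time: 27.42
eef_pos: [0.5563, -0.3707, 0.1861]
tcp_rot: [-0.606, 0.795, -0.001, 0.0]
contact_force: [0.3, 0.2, 2.5]
opening: 0.262
t 27.42 grasp [ 556.5 -370.9   31.1] head -105.40 z [ 0.001 -0.001 -1.   ] F [0.3 0.2 2.5] open 0.262 q [-0.74  0.51  1.71  0.    0.92  1.1 ]
shift after turn(tool mm):[-0.5  0.8  3.1] turn deg [-0.09 -0.04  0.  ]
time: 28.08
eef_pos: [0.5556, -0.3702, 0.3101]
tcp_rot: [-0.686, 0.728, 0.0, -0.0]
contact_force: [1.4, -0.1, -1.0]
opening: 0.266
[491.33368695 -44.26039708]
t 28.13 grasp [ 555.1 -369.8  154. ] head -93.44 z [-0.002  0.002 -1.   ] F [-0.1  0.3 -0.9] open 0.266 q [-0.74  0.36  1.67 -0.    1.12  0.89]
shift after turn(tool mm):[-321.6   82.5    4. ] turn deg [ 0.12  0.09 -0.19]
```

View pics/s18.png

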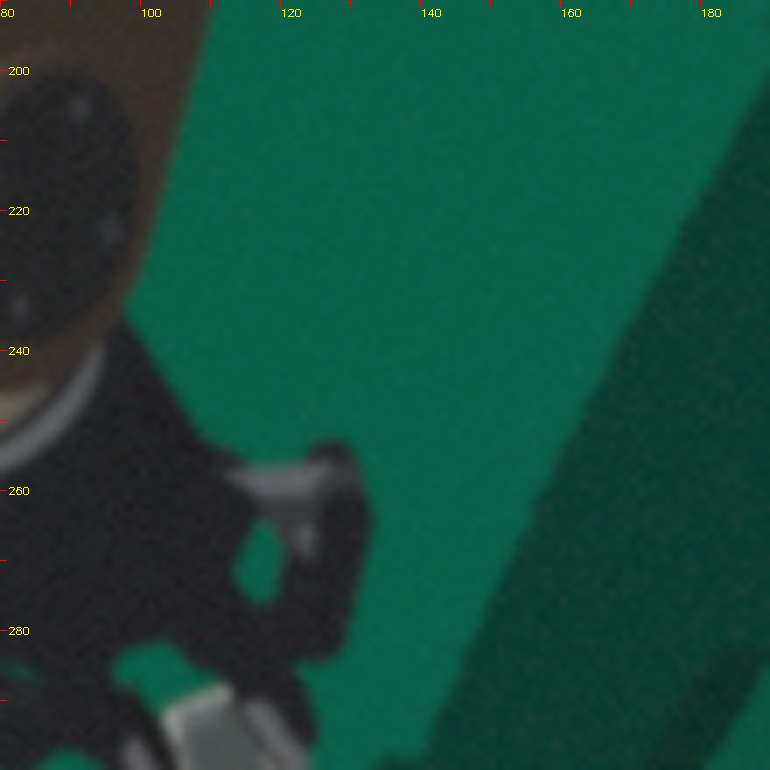

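```bash
python3 -m jog '[{"grip":1,"x":-15,"y":5,"z":0,"rx":0,"ry":0,"rz":0},{"grip":1,"x":-30,"y":8,"z":0,"rx":0,"ry":0,"rz":0},{"grip":1,"x":-36,"y":9,"z":0,"rx":0,"ry":0,"rz":0},{"grip":1,"x":-38,"y":10,"z":0,"rx":0,"ry":0,"rz":0},{"grip":1,"x":-38,"y":10,"z":0,"rx":0,"ry":0,"rz":0},{"grip":1,"x":-38,"y":10,"z":0,"rx":0,"ry":0,"rz":0},{"grip":1,"x":-38,"y":10,"z":0,"rx":0,"ry":0,"rz":0},{"grip":1,"x":-36,"y":10,"z":0,"rx":0,"ry":0,"rz":0}]' 40 >/dev/null
python3 -m jog '[{"grip":1,"x":-30,"y":8,"z":0,"rx":0,"ry":0,"rz":0},{"grip":1,"x":-16,"y":2,"z":0,"rx":0,"ry":0,"rz":0},{"grip":1,"x":-6,"y":0,"z":0,"rx":0,"ry":0,"rz":0},{"grip":1,"x":0,"y":0,"z":0,"rx":0,"ry":0,"rz":0},{"grip":1,"x":0,"y":0,"z":0,"rx":0,"ry":0,"rz":0}]' 40 >/dev/null
python3 calc.py 492.3 -44.3 75 -93.25
```

```text
t 29.22 grasp [492.4 -45.7 154.6] head -93.32 z [-0.001 -0.    -1.   ] F [-1.  -0.5 -0.4] open 0.267 q [-0.3  -0.01  2.09 -0.    1.06  1.33]
shift after turn(tool mm):[-1.3  0.4 79.6] turn deg [ 0.06 -0.01 -0.07]
```

```bash
python3 -m jog '[{"grip":1,"x":-1.3,"y":0.4,"z":10,"rx":0,"ry":0,"rz":0},{"grip":1,"x":0,"y":0,"z":20,"rx":0,"ry":0,"rz":0},{"grip":1,"x":0,"y":0,"z":25,"rx":0,"ry":0,"rz":0},{"grip":1,"x":0,"y":0,"z":20,"rx":0,"ry":0,"rz":0},{"grip":1,"x":0,"y":0,"z":10,"rx":0,"ry":0,"rz":0},{"grip":1,"x":0,"y":0,"z":0,"rx":0,"ry":0,"rz":0},{"grip":1,"x":0,"y":0,"z":0,"rx":0,"ry":0,"rz":0}]' 40 >/dev/null
python3 calc.py 492.3 -44.3 53 -93.25
python3 - <<'E'
from h import *
S=cam("scene");T=cam("top")
crop(S,220,170,150,110,5,"s19")
crop(T,280,230,100,70,7,"t19")
E
python3 calc.py 492.3 -44.3 53 -93.25
```

```text
t 29.80 grasp [492.  -44.6  69.7] head -93.37 z [-0.001  0.    -1.   ] F [1.  0.5 0.4] open 0.266 q [-0.3   0.12  2.13 -0.    0.88  1.33]
shift after turn(tool mm):[-0.4 -0.  16.7] turn deg [ 0.08  0.02 -0.12]
t 29.90 grasp [493.3 -44.7  71.4] head -93.34 z [ 0.002 -0.001 -1.   ] F [ 1.  -0.7  0.1] open 0.265 q [-0.3   0.12  2.13 -0.    0.88  1.33]
shift after turn(tool mm):[-0.2  0.7 18.4] turn deg [-0.13 -0.03 -0.09]
```

View pics/s19.png

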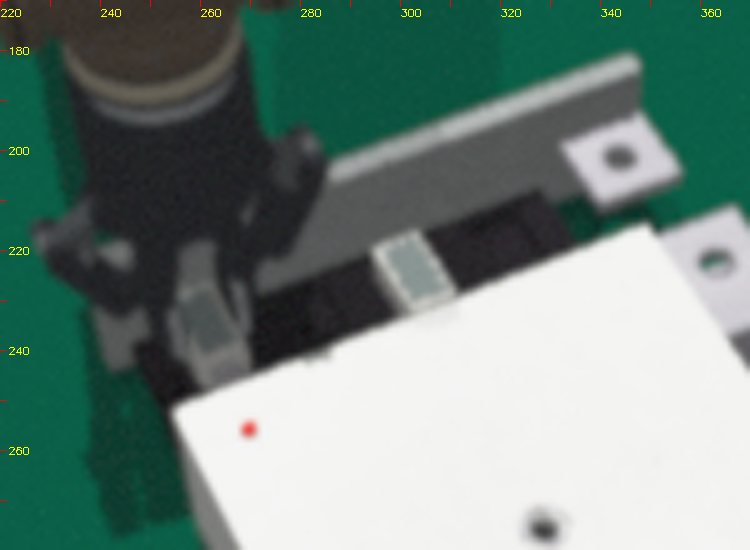

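```bash
python3 -m jog '[{"grip":1,"x":-0.5,"y":0.5,"z":7,"rx":0,"ry":0,"rz":0},{"grip":1,"x":0,"y":0,"z":5,"rx":0,"ry":0,"rz":0},{"grip":1,"x":0,"y":0,"z":4,"rx":0,"ry":0,"rz":0},{"grip":1,"x":0,"y":0,"z":2,"rx":0,"ry":0,"rz":0},{"grip":1,"x":0,"y":0,"z":0,"rx":0,"ry":0,"rz":0},{"grip":1,"x":0,"y":0,"z":0,"rx":0,"ry":0,"rz":0}]' 40
python3 calc.py 492.3 -44.3 48 -93.25
python3 -m jog '[{"grip":1,"x":0,"y":0,"z":2,"rx":0,"ry":0,"rz":0},{"grip":1,"x":0,"y":0,"z":2,"rx":0,"ry":0,"rz":0},{"grip":1,"x":0,"y":0,"z":1,"rx":0,"ry":0,"rz":0},{"grip":1,"x":0,"y":0,"z":0,"rx":0,"ry":0,"rz":0}]' 40
python3 calc.py 492.3 -44.3 48 -93.25
```

```text
time: 30.4
eef_pos: [0.4917, -0.0434, 0.207]
tcp_rot: [-0.687, 0.727, 0.0, -0.0]
contact_force: [-0.2, -0.2, -0.7]
opening: 0.262
t 30.40 grasp [491.6 -43.4  52. ] head -93.29 z [-0.  0. -1.] F [-0.2 -0.2 -0.7] open 0.262 q [-0.29  0.15  2.14  0.    0.85  1.33]
shift after turn(tool mm):[ 0.9 -0.7  4. ] turn deg [ 0.02  0.   -0.04]
time: 30.73
eef_pos: [0.4917, -0.0435, 0.2021]
tcp_rot: [-0.686, 0.727, 0.0, -0.0]
contact_force: [0.2, -1.0, 0.2]
opening: 0.264
t 30.73 grasp [491.7 -43.5  47.1] head -93.30 z [-0.  0. -1.] F [ 0.2 -1.   0.2] open 0.264 q [-0.29  0.16  2.14  0.    0.84  1.33]
shift after turn(tool mm):[ 0.8 -0.6 -0.9] turn deg [ 0.01  0.   -0.05]
```

Module a's underside is at the pocket floor with no contact force. Release it, back off and look.

```bash
python3 -m jog '[{"grip":0.65,"x":0,"y":0,"z":0,"rx":0,"ry":0,"rz":0},{"grip":0.6,"x":0,"y":0,"z":0,"rx":0,"ry":0,"rz":0},{"grip":0.55,"x":0,"y":0,"z":0,"rx":0,"ry":0,"rz":0},{"grip":0.55,"x":0,"y":0,"z":0,"rx":0,"ry":0,"rz":0}]' 40
python3 -m jog '[{"grip":0.55,"x":0,"y":0,"z":-10,"rx":0,"ry":0,"rz":0},{"grip":0.55,"x":0,"y":0,"z":-25,"rx":0,"ry":0,"rz":0},{"grip":0.55,"x":0,"y":0,"z":-30,"rx":0,"ry":0,"rz":0},{"grip":0.55,"x":0,"y":0,"z":-35,"rx":0,"ry":0,"rz":0},{"grip":0.6,"x":0,"y":0,"z":-20,"rx":0,"ry":0,"rz":0},{"grip":0.8,"x":0,"y":0,"z":0,"rx":0,"ry":0,"rz":0}]' >/dev/null
python3 -m jog '[{"grip":1,"x":20,"y":5,"z":0,"rx":0,"ry":0,"rz":0},{"grip":1,"x":30,"y":5,"z":0,"rx":0,"ry":0,"rz":0},{"grip":1,"x":35,"y":5,"z":0,"rx":0,"ry":0,"rz":0},{"grip":1,"x":35,"y":0,"z":0,"rx":0,"ry":0,"rz":0},{"grip":1,"x":35,"y":0,"z":0,"rx":0,"ry":0,"rz":0},{"grip":1,"x":15,"y":0,"z":0,"rx":0,"ry":0,"rz":0},{"grip":1,"x":0,"y":0,"z":0,"rx":0,"ry":0,"rz":0}]' >/dev/null
python3 calc.py 430 40 150 -93.25
python3 - <<'E'
from h import *
T=cam("top");S=cam("scene")
crop(S,220,170,150,110,5,"s20");crop(T,260,225,120,70,6,"t20");cv2.imwrite("pics/t20f.png",T["frame"][:,:,::-1])
E
```

```text
time: 31.07
eef_pos: [0.4918, -0.0435, 0.2023]
tcp_rot: [-0.686, 0.727, -0.0, 0.0]
contact_force: [-0.9, -0.0, -0.4]
opening: 0.453
t 32.15 grasp [ 466.5 -215.2  167.1] head -93.53 z [-0.    -0.001 -1.   ] F [ 0.4 -0.1  0.2] open -0.000 q [-0.63  0.02  2.04 -0.    1.09  1.  ]
shift after turn(tool mm):[-252.6   50.9   17.1] turn deg [ 0.01 -0.04 -0.28]
```

View pics/s20.png

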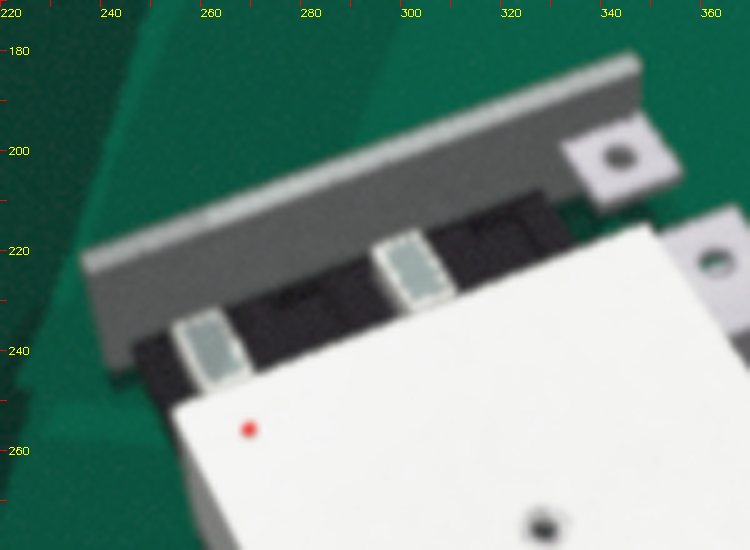

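View pics/t20.png

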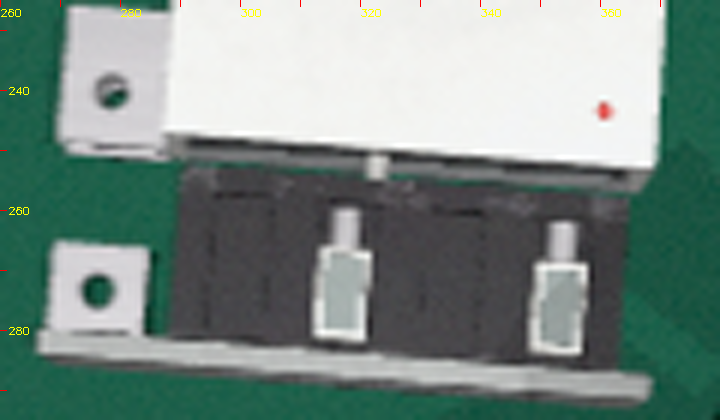

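View pics/t20f.png

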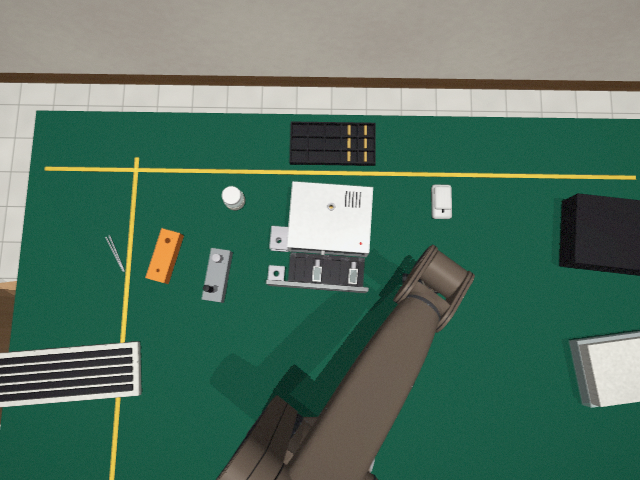

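Both modules lie flat in pockets 2 and 0 with their noses to the back. The bench shows no others, and the mouse and jar haven't moved. Next I'll bring the closed fingers in front of the drawer front.

```bash
python3 -m jog '[{"grip":1,"x":-15,"y":3,"z":-10,"rx":0,"ry":0,"rz":0},{"grip":1,"x":-30,"y":6,"z":0,"rx":0,"ry":0,"rz":0},{"grip":1,"x":-36,"y":8,"z":0,"rx":0,"ry":0,"rz":0},{"grip":1,"x":-38,"y":7,"z":0,"rx":0,"ry":0,"rz":0},{"grip":1,"x":-38,"y":7,"z":0,"rx":0,"ry":0,"rz":0},{"grip":1,"x":-38,"y":7,"z":0,"rx":0,"ry":0,"rz":0},{"grip":1,"x":-30,"y":7,"z":0,"rx":0,"ry":0,"rz":0},{"grip":1,"x":-16,"y":2,"z":0,"rx":0,"ry":0,"rz":0}]'  >/dev/null
python3 -m jog '[{"grip":1,"x":-6,"y":0,"z":0,"rx":0,"ry":0,"rz":0},{"grip":1,"x":0,"y":0,"z":0,"rx":0,"ry":0,"rz":0},{"grip":1,"x":0,"y":0,"z":0,"rx":0,"ry":0,"rz":0}]'  >/dev/null
python3 calc.py 432.5 37 62 -93.25
```

```text
t 33.17 grasp [434.1  37.3 177.1] head -93.20 z [-0. -0. -1.] F [ 0.7 -0.   1.1] open 0.003 q [-0.15 -0.19  2.21 -0.    1.12  1.48]
shift after turn(tool mm):[  0.4   1.6 115.1] turn deg [ 0.   -0.02  0.05]
```

```bash
python3 -m jog '[{"grip":1,"x":0,"y":4,"z":10,"rx":0,"ry":0,"rz":0},{"grip":1,"x":0,"y":0,"z":20,"rx":0,"ry":0,"rz":0},{"grip":1,"x":0,"y":0,"z":25,"rx":0,"ry":0,"rz":0},{"grip":1,"x":0,"y":0,"z":15,"rx":0,"ry":0,"rz":0},{"grip":1,"x":0,"y":0,"z":0,"rx":0,"ry":0,"rz":0},{"grip":1,"x":0,"y":0,"z":0,"rx":0,"ry":0,"rz":0}]'
python3 calc.py 430 37 62 -93.25
python3 - <<'E'
from h import *
S=cam("scene")
crop(S,220,130,140,110,5,"s21")
E
```

```text
time: 33.67
eef_pos: [0.4298, 0.0364, 0.261]
tcp_rot: [-0.686, 0.728, 0.001, -0.001]
contact_force: [0.1, 0.2, 0.6]
opening: 0.0
t 33.67 grasp [429.3  36.5 106. ] head -93.40 z [-0.003  0.    -1.   ] F [0.1 0.2 0.6] open 0.000 q [-0.15 -0.09  2.27 -0.    0.96  1.48]
shift after turn(tool mm):[-0.6 -0.2 44. ] turn deg [ 0.19  0.01 -0.15]
```

View pics/s21.png

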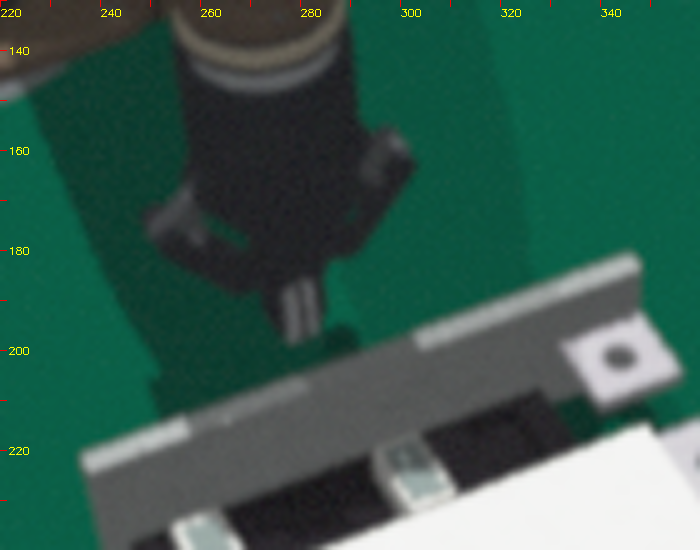

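```bash
python3 -m jog '[{"grip":1,"x":0,"y":0,"z":10,"rx":0,"ry":0,"rz":0},{"grip":1,"x":0,"y":0,"z":12,"rx":0,"ry":0,"rz":0},{"grip":1,"x":0,"y":0,"z":12,"rx":0,"ry":0,"rz":0},{"grip":1,"x":0,"y":0,"z":9,"rx":0,"ry":0,"rz":0},{"grip":1,"x":0,"y":0,"z":0,"rx":0,"ry":0,"rz":0},{"grip":1,"x":0,"y":0,"z":0,"rx":0,"ry":0,"rz":0}]'
python3 calc.py 440 37 62 -93.25
python3 -m jog '[{"grip":1,"x":0,"y":-3,"z":0,"rx":0,"ry":0,"rz":0},{"grip":1,"x":0,"y":-3,"z":0,"rx":0,"ry":0,"rz":0},{"grip":1,"x":0,"y":-2,"z":0,"rx":0,"ry":0,"rz":0},{"grip":1,"x":0,"y":-2,"z":0,"rx":0,"ry":0,"rz":0},{"grip":1,"x":0,"y":0,"z":0,"rx":0,"ry":0,"rz":0},{"grip":1,"x":0,"y":0,"z":0,"rx":0,"ry":0,"rz":0}]'
python3 calc.py 440 37 62 -93.25
```

```text
time: 34.22
eef_pos: [0.4303, 0.0372, 0.2191]
tcp_rot: [-0.686, 0.727, 0.0, -0.0]
contact_force: [-0.1, 0.9, 0.3]
opening: -0.002
t 34.22 grasp [430.3  37.2  64.1] head -93.30 z [-0.  0. -1.] F [-0.1  0.9  0.3] open -0.002 q [-0.15 -0.    2.28  0.    0.86  1.48]
shift after turn(tool mm):[-0.4 -9.7  2.1] turn deg [ 0.02  0.   -0.05]
time: 34.72
eef_pos: [0.4404, 0.0366, 0.2194]
tcp_rot: [-0.686, 0.727, -0.0, 0.0]
contact_force: [-0.9, 0.5, 0.2]
opening: -0.001
t 34.72 grasp [440.5  36.6  64.4] head -93.29 z [ 0. -0. -1.] F [-0.9  0.5  0.2] open -0.001 q [-0.15  0.02  2.26  0.    0.86  1.48]
shift after turn(tool mm):[-0.3  0.5  2.4] turn deg [-0.02 -0.   -0.04]
```

```bash
python3 -m jog '[{"grip":1,"x":0,"y":-2,"z":0,"rx":0,"ry":0,"rz":0},{"grip":1,"x":0,"y":-2,"z":0,"rx":0,"ry":0,"rz":0},{"grip":1,"x":0,"y":-3,"z":0,"rx":0,"ry":0,"rz":0},{"grip":1,"x":0,"y":-4,"z":0,"rx":0,"ry":0,"rz":0},{"grip":1,"x":0,"y":-4,"z":0,"rx":0,"ry":0,"rz":0},{"grip":1,"x":0,"y":-4,"z":0,"rx":0,"ry":0,"rz":0},{"grip":1,"x":0,"y":-4,"z":0,"rx":0,"ry":0,"rz":0},{"grip":1,"x":0,"y":-4,"z":0,"rx":0,"ry":0,"rz":0}]'
python3 calc.py 
python3 -m jog '[{"grip":1,"x":0,"y":-4,"z":0,"rx":0,"ry":0,"rz":0},{"grip":1,"x":0,"y":-4,"z":0,"rx":0,"ry":0,"rz":0},{"grip":1,"x":0,"y":-4,"z":0,"rx":0,"ry":0,"rz":0},{"grip":1,"x":0,"y":-4,"z":0,"rx":0,"ry":0,"rz":0},{"grip":1,"x":0,"y":-4,"z":0,"rx":0,"ry":0,"rz":0},{"grip":1,"x":0,"y":-4,"z":0,"rx":0,"ry":0,"rz":0},{"grip":1,"x":0,"y":-2,"z":0,"rx":0,"ry":0,"rz":0},{"grip":1,"x":0,"y":0,"z":0,"rx":0,"ry":0,"rz":0}]'
python3 calc.py
python3 - <<'E'
from h import *
S=cam("scene");T=cam("top")
crop(S,220,150,150,110,5,"s22");crop(T,260,225,120,70,6,"t22")
E
```

```text
time: 35.38
eef_pos: [0.4661, 0.0353, 0.2186]
tcp_rot: [-0.687, 0.727, 0.003, -0.002]
contact_force: [-7.3, -0.0, 6.5]
opening: -0.004
t 35.38 grasp [465.   35.3  63.6] head -93.27 z [-0.007  0.    -1.   ] F [-7.3 -0.   6.5] open -0.004 q [-0.14  0.08  2.2  -0.    0.87  1.49]
time: 36.05
eef_pos: [0.4924, 0.0337, 0.2186]
tcp_rot: [-0.687, 0.727, 0.002, -0.002]
contact_force: [-4.7, -0.7, 3.3]
opening: 0.002
t 36.05 grasp [491.6  33.8  63.6] head -93.28 z [-0.005  0.    -1.   ] F [-4.7 -0.7  3.3] open 0.002 q [-0.14  0.13  2.14 -0.    0.88  1.49]
```

View pics/s22.png

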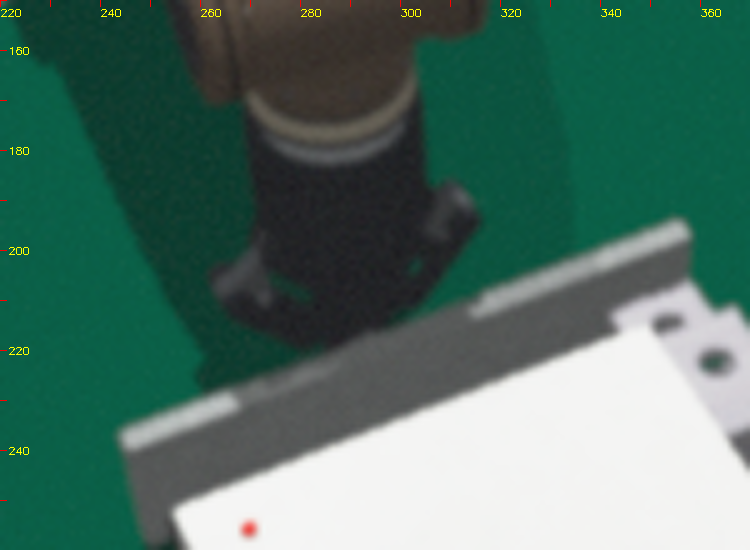

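The drawer is about half shut, pushed squarely at 5–7 N. Continuing slowly.

```bash
python3 -m jog '[{"grip":1,"x":0,"y":-3,"z":0,"rx":0,"ry":0,"rz":0},{"grip":1,"x":0,"y":-4,"z":0,"rx":0,"ry":0,"rz":0},{"grip":1,"x":0,"y":-4,"z":0,"rx":0,"ry":0,"rz":0},{"grip":1,"x":0,"y":-4,"z":0,"rx":0,"ry":0,"rz":0},{"grip":1,"x":0,"y":-4,"z":0,"rx":0,"ry":0,"rz":0},{"grip":1,"x":0,"y":-3,"z":0,"rx":0,"ry":0,"rz":0},{"grip":1,"x":0,"y":-3,"z":0,"rx":0,"ry":0,"rz":0},{"grip":1,"x":0,"y":-2,"z":0,"rx":0,"ry":0,"rz":0}]'
python3 -m jog '[{"grip":1,"x":0,"y":-2,"z":0,"rx":0,"ry":0,"rz":0},{"grip":1,"x":0,"y":-2,"z":0,"rx":0,"ry":0,"rz":0},{"grip":1,"x":0,"y":-2,"z":0,"rx":0,"ry":0,"rz":0},{"grip":1,"x":0,"y":-2,"z":0,"rx":0,"ry":0,"rz":0},{"grip":1,"x":0,"y":-2,"z":0,"rx":0,"ry":0,"rz":0}]'
python3 calc.py
```

```text
time: 36.82
eef_pos: [0.5177, 0.0323, 0.2185]
tcp_rot: [-0.687, 0.727, 0.005, -0.005]
contact_force: [-17.5, -0.8, 14.0]
opening: 0.008
time: 37.23
eef_pos: [0.5276, 0.0317, 0.2185]
tcp_rot: [-0.687, 0.727, 0.005, -0.005]
contact_force: [-12.2, -1.0, 7.8]
opening: 0.001
t 37.23 grasp [525.5  31.8  63.5] head -93.24 z [-0.014  0.    -1.   ] F [-12.2  -1.    7.8] open 0.001 q [-0.13  0.21  2.05 -0.    0.9   1.5 ]
```

```bash
python3 -m jog '[{"grip":1,"x":0,"y":-2,"z":0,"rx":0,"ry":0,"rz":0},{"grip":1,"x":0,"y":-2,"z":0,"rx":0,"ry":0,"rz":0},{"grip":1,"x":0,"y":-1.5,"z":0,"rx":0,"ry":0,"rz":0},{"grip":1,"x":0,"y":-1.5,"z":0,"rx":0,"ry":0,"rz":0},{"grip":1,"x":0,"y":-1,"z":0,"rx":0,"ry":0,"rz":0},{"grip":1,"x":0,"y":0,"z":0,"rx":0,"ry":0,"rz":0}]'
python3 calc.py
python3 -m jog '[{"grip":1,"x":0,"y":-1,"z":0,"rx":0,"ry":0,"rz":0},{"grip":1,"x":0,"y":-1,"z":0,"rx":0,"ry":0,"rz":0},{"grip":1,"x":0,"y":-1,"z":0,"rx":0,"ry":0,"rz":0},{"grip":1,"x":0,"y":0,"z":0,"rx":0,"ry":0,"rz":0}]'
python3 calc.py
python3 - <<'E'
from h import *
S=cam("scene");T=cam("top")
crop(S,220,170,150,110,5,"s23");crop(T,260,225,120,70,6,"t23")
E
```

```text
time: 37.73
eef_pos: [0.5373, 0.0311, 0.2185]
tcp_rot: [-0.687, 0.727, 0.002, -0.001]
contact_force: [-5.2, -0.3, 1.3]
opening: 0.002
t 37.73 grasp [536.6  31.2  63.5] head -93.29 z [-0.004  0.    -1.   ] F [-5.2 -0.3  1.3] open 0.002 q [-0.13  0.22  2.03 -0.    0.89  1.5 ]
time: 38.07
eef_pos: [0.5402, 0.0309, 0.2185]
tcp_rot: [-0.687, 0.727, 0.002, -0.002]
contact_force: [-6.3, 0.6, 2.6]
opening: -0.001
t 38.07 grasp [539.4  31.   63.5] head -93.28 z [-0.005  0.    -1.   ] F [-6.3  0.6  2.6] open -0.001 q [-0.13  0.23  2.02 -0.    0.89  1.5 ]
```

View pics/s23.png

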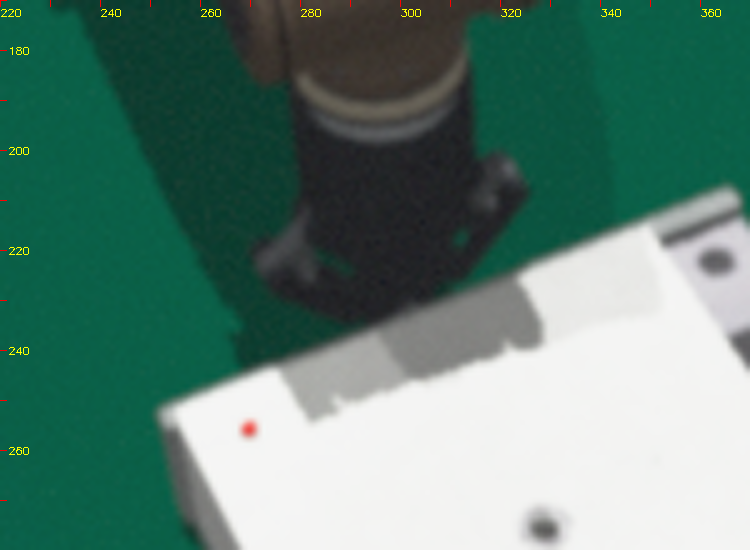

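View pics/t23.png

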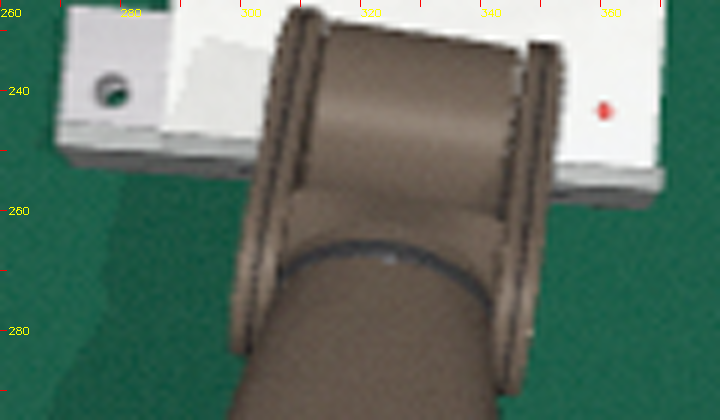

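```bash
python3 -m jog '[{"grip":1,"x":0,"y":-1,"z":0,"rx":0,"ry":0,"rz":0},{"grip":1,"x":0,"y":-1,"z":0,"rx":0,"ry":0,"rz":0},{"grip":1,"x":0,"y":0,"z":0,"rx":0,"ry":0,"rz":0}]'
python3 -m jog '[{"grip":1,"x":0,"y":-1,"z":0,"rx":0,"ry":0,"rz":0},{"grip":1,"x":0,"y":-1,"z":0,"rx":0,"ry":0,"rz":0},{"grip":1,"x":0,"y":0,"z":0,"rx":0,"ry":0,"rz":0}]'
python3 calc.py
```

```text
time: 38.42
eef_pos: [0.5418, 0.0309, 0.2185]
tcp_rot: [-0.687, 0.727, 0.003, -0.002]
contact_force: [-9.7, -0.5, 5.5]
opening: 0.004
time: 38.67
eef_pos: [0.5428, 0.0309, 0.2185]
tcp_rot: [-0.687, 0.727, 0.005, -0.005]
contact_force: [-15.5, -0.5, 11.5]
opening: 0.001
t 38.67 grasp [540.7  30.9  63.5] head -93.24 z [-0.013  0.001 -1.   ] F [-15.5  -0.5  11.5] open 0.001 q [-0.13  0.24  2.02 -0.    0.9   1.5 ]
```

```bash
python3 -m jog '[{"grip":1,"x":0,"y":2,"z":0,"rx":0,"ry":0,"rz":0},{"grip":1,"x":0,"y":2,"z":0,"rx":0,"ry":0,"rz":0},{"grip":1,"x":0,"y":2,"z":0,"rx":0,"ry":0,"rz":0},{"grip":1,"x":0,"y":2,"z":0,"rx":0,"ry":0,"rz":0},{"grip":1,"x":0,"y":2,"z":0,"rx":0,"ry":0,"rz":0},{"grip":1,"x":0,"y":5,"z":0,"rx":0,"ry":0,"rz":0},{"grip":1,"x":0,"y":10,"z":0,"rx":0,"ry":0,"rz":0},{"grip":1,"x":0,"y":0,"z":0,"rx":0,"ry":0,"rz":0}]'
python3 calc.py
python3 - <<'E'
from h import *
S=cam("scene");T=cam("top")
crop(S,220,170,150,110,5,"s24");crop(T,260,225,120,70,6,"t24")
E
```

```text
time: 39.33
eef_pos: [0.5188, 0.0323, 0.219]
tcp_rot: [-0.687, 0.727, 0.0, -0.0]
contact_force: [-0.5, -0.1, -0.3]
opening: -0.002
t 39.33 grasp [518.7  32.3  64. ] head -93.29 z [-0.001  0.    -1.   ] F [-0.5 -0.1 -0.3] open -0.002 q [-0.13  0.19  2.08  0.    0.88  1.49]
```

View pics/s24.png

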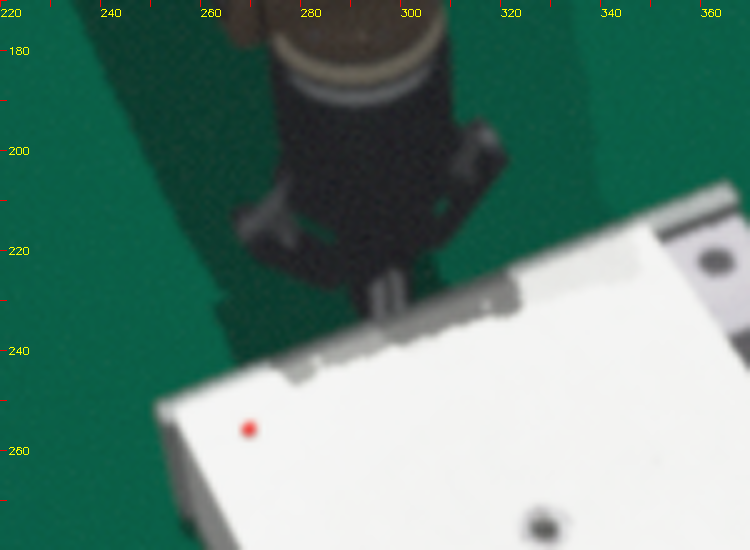

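View pics/t24.png

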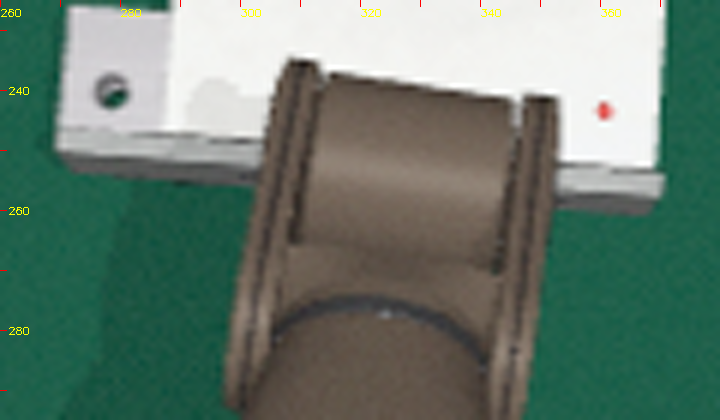

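The drawer stays shut after I back off: its front is flush at scene (160,405)–(735,190) in the crop, and the fork hole is in line. Next is the lock pin: raise, turn the jaws along x (clear of the unit's wall), and go to the pin.

```bash
python3 -m jog '[{"grip":1,"x":0,"y":10,"z":-20,"rx":0,"ry":0,"rz":0},{"grip":1,"x":0,"y":0,"z":-35,"rx":0,"ry":0,"rz":0},{"grip":1,"x":0,"y":0,"z":-40,"rx":0,"ry":0,"rz":0},{"grip":0.5,"x":0,"y":0,"z":-25,"rx":0,"ry":0,"rz":-7},{"grip":0.5,"x":0,"y":0,"z":0,"rx":0,"ry":0,"rz":-7},{"grip":0.5,"x":0,"y":0,"z":0,"rx":0,"ry":0,"rz":-7},{"grip":0.5,"x":0,"y":0,"z":0,"rx":0,"ry":0,"rz":-7},{"grip":0.5,"x":0,"y":0,"z":0,"rx":0,"ry":0,"rz":-7}]' >/dev/null
python3 -m jog '[{"grip":0.5,"x":0,"y":0,"z":0,"rx":0,"ry":0,"rz":-7},{"grip":0.5,"x":0,"y":0,"z":0,"rx":0,"ry":0,"rz":-7},{"grip":0.5,"x":0,"y":0,"z":0,"rx":0,"ry":0,"rz":-7},{"grip":0.5,"x":0,"y":0,"z":0,"rx":0,"ry":0,"rz":-7},{"grip":0.5,"x":0,"y":0,"z":0,"rx":0,"ry":0,"rz":-7},{"grip":0.5,"x":0,"y":0,"z":0,"rx":0,"ry":0,"rz":-7},{"grip":0.5,"x":0,"y":0,"z":0,"rx":0,"ry":0,"rz":-7},{"grip":0.5,"x":0,"y":0,"z":0,"rx":0,"ry":0,"rz":-6}]' >/dev/null
python3 calc.py 533 343.7 150 -3.25
```

```text
t 40.77 grasp [510.5  32.5 184.5] head -2.97 z [ 0.001 -0.    -1.   ] F [ 0.4  0.7 -0.5] open 0.500 q [-0.13 -0.01  2.03  0.    1.12 -0.08]
shift after turn(tool mm):[   5.  -311.9   34.5] turn deg [ 0.   -0.07  0.28]
```

```bash
python3 -m jog '[{"grip":0.5,"x":2,"y":-20,"z":0,"rx":0,"ry":0,"rz":0.3},{"grip":0.5,"x":2,"y":-34,"z":0,"rx":0,"ry":0,"rz":0},{"grip":0.5,"x":1,"y":-38,"z":0,"rx":0,"ry":0,"rz":0},{"grip":0.5,"x":0,"y":-40,"z":0,"rx":0,"ry":0,"rz":0},{"grip":0.5,"x":0,"y":-40,"z":0,"rx":0,"ry":0,"rz":0},{"grip":0.5,"x":0,"y":-40,"z":0,"rx":0,"ry":0,"rz":0},{"grip":0.5,"x":0,"y":-38,"z":0,"rx":0,"ry":0,"rz":0},{"grip":0.5,"x":0,"y":-32,"z":0,"rx":0,"ry":0,"rz":0}]' >/dev/null
python3 -m jog '[{"grip":0.5,"x":0,"y":-20,"z":0,"rx":0,"ry":0,"rz":0},{"grip":0.5,"x":0,"y":-8,"z":20,"rx":0,"ry":0,"rz":0},{"grip":0.5,"x":0,"y":0,"z":20,"rx":0,"ry":0,"rz":0},{"grip":0.5,"x":0,"y":0,"z":15,"rx":0,"ry":0,"rz":0},{"grip":0.5,"x":0,"y":0,"z":0,"rx":0,"ry":0,"rz":0},{"grip":0.5,"x":0,"y":0,"z":0,"rx":0,"ry":0,"rz":0}]' >/dev/null
python3 calc.py 533 343.7 88 -3.25
python3 - <<'E'
from h import *
S=cam("scene");T=cam("top")
crop(S,360,80,110,110,6,"s25");crop(T,180,220,100,90,6,"t25")
E
python3 calc.py 533 343.7 88 -3.25
```

```text
t 41.93 grasp [534.  341.6 128.3] head -3.59 z [-0.002 -0.001 -1.   ] F [0.7 0.  0.5] open 0.501 q [0.41 0.32 1.77 0.   1.05 0.47]
shift after turn(tool mm):[-1.4 -1.9 40.3] turn deg [ 0.05  0.1  -0.34]
t 42.03 grasp [535.4 341.9 130.6] head -3.61 z [ 0.002  0.001 -1.   ] F [ 0.6 -0.2  0.6] open 0.498 q [0.41 0.32 1.77 0.   1.05 0.47]
shift after turn(tool mm):[-2.1 -1.8 42.6] turn deg [-0.06 -0.12 -0.36]
```

View pics/s25.png

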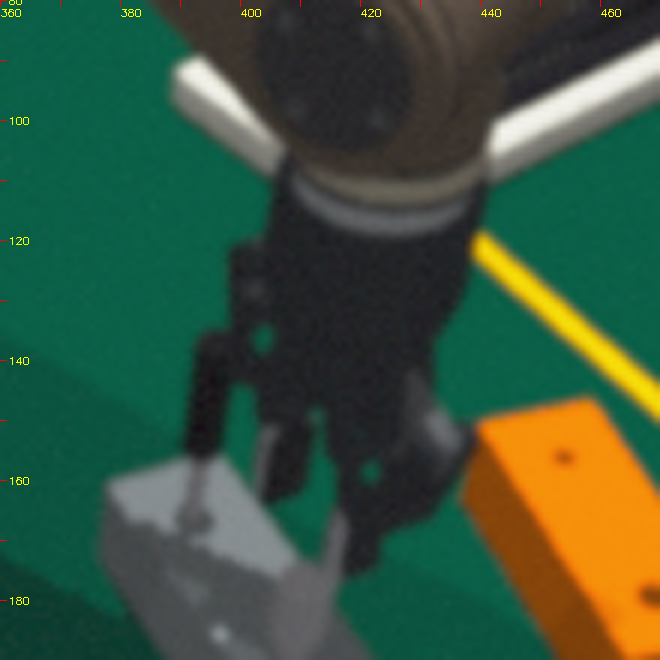

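View pics/t25.png

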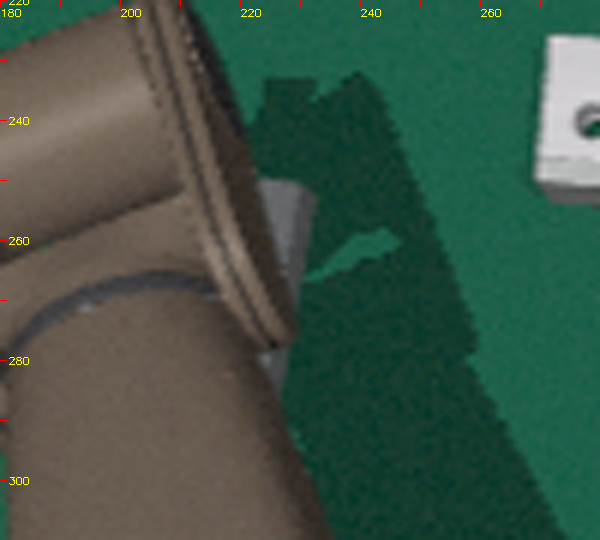

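```bash
python3 -m jog '[{"grip":0.5,"x":-1.5,"y":-1.8,"z":8,"rx":0,"ry":0,"rz":-0.3},{"grip":0.5,"x":0,"y":0,"z":12,"rx":0,"ry":0,"rz":0},{"grip":0.5,"x":0,"y":0,"z":12,"rx":0,"ry":0,"rz":0},{"grip":0.5,"x":0,"y":0,"z":10,"rx":0,"ry":0,"rz":0},{"grip":0.5,"x":0,"y":0,"z":0,"rx":0,"ry":0,"rz":0}]' 30
python3 calc.py 533 343.7 88 -3.25
python3 -m jog '[{"grip":0.6,"x":0,"y":0,"z":0,"rx":0,"ry":0,"rz":0},{"grip":0.65,"x":0,"y":0,"z":0,"rx":0,"ry":0,"rz":0},{"grip":0.68,"x":0,"y":0,"z":0,"rx":0,"ry":0,"rz":0},{"grip":0.72,"x":0,"y":0,"z":0,"rx":0,"ry":0,"rz":0},{"grip":0.8,"x":0,"y":0,"z":0,"rx":0,"ry":0,"rz":0},{"grip":0.9,"x":0,"y":0,"z":0,"rx":0,"ry":0,"rz":0}]' 20
python3 calc.py 533 343.7 88 -3.25
python3 -m jog '[{"grip":1,"x":0,"y":0,"z":0,"rx":0,"ry":0,"rz":0},{"grip":1,"x":0,"y":0,"z":0,"rx":0,"ry":0,"rz":0},{"grip":1,"x":0,"y":0,"z":0,"rx":0,"ry":0,"rz":0}]' 20
python3 calc.py 533 343.7 88 -3.25
```

```text
time: 42.45
eef_pos: [0.5318, 0.343, 0.2383]
tcp_rot: [1.0, -0.029, -0.003, 0.001]
contact_force: [0.0, -0.1, 0.0]
opening: 0.503
t 42.45 grasp [530.9 342.6  83.3] head -3.30 z [-0.006 -0.003 -1.   ] F [ 0.  -0.1  0. ] open 0.503 q [ 0.41  0.38  1.79 -0.    0.98  0.47]
shift after turn(tool mm):[ 1.1 -0.8 -4.7] turn deg [ 0.17  0.33 -0.05]
time: 42.95
eef_pos: [0.5334, 0.3437, 0.2431]
tcp_rot: [1.0, -0.029, 0.001, -0.0]
contact_force: [1.0, 0.3, 1.0]
opening: 0.272
t 42.95 grasp [533.6 343.8  88.1] head -3.30 z [ 0.002  0.001 -1.   ] F [1.  0.3 1. ] open 0.272 q [ 0.41  0.37  1.79 -0.    0.98  0.47]
shift after turn(tool mm):[-0.4  0.   0.1] turn deg [-0.04 -0.08 -0.05]
time: 43.2
eef_pos: [0.5334, 0.3437, 0.2431]
tcp_rot: [1.0, -0.029, 0.001, -0.0]
contact_force: [0.6, 0.9, 3.7]
opening: 0.27
t 43.20 grasp [533.6 343.8  88.1] head -3.29 z [ 0.001  0.001 -1.   ] F [0.6 0.9 3.7] open 0.270 q [ 0.41  0.37  1.79 -0.    0.98  0.47]
shift after turn(tool mm):[-0.4  0.1  0.1] turn deg [-0.04 -0.08 -0.04]
```

```bash
python3 -m jog '[{"grip":1,"x":0,"y":0,"z":0,"rx":0,"ry":0,"rz":0},{"grip":1,"x":0,"y":0,"z":-5,"rx":0,"ry":0,"rz":0},{"grip":1,"x":0,"y":0,"z":-10,"rx":0,"ry":0,"rz":0},{"grip":1,"x":0,"y":0,"z":-20,"rx":0,"ry":0,"rz":0},{"grip":1,"x":0,"y":0,"z":-25,"rx":0,"ry":0,"rz":0},{"grip":1,"x":0,"y":0,"z":-25,"rx":0,"ry":0,"rz":0},{"grip":1,"x":0,"y":0,"z":-20,"rx":0,"ry":0,"rz":0},{"grip":1,"x":0,"y":0,"z":0,"rx":0,"ry":0,"rz":0}]' 70
python3 calc.py 588 169.7 188 -3.25
python3 - <<'E'
from h import *
S=cam("scene");T=cam("top")
crop(S,360,80,110,110,6,"s26");
crop(T,262,222,30,35,16,"t26f");crop(S,345,200,40,35,14,"s26f")
E
```

```text
time: 43.87
eef_pos: [0.5339, 0.3441, 0.353]
tcp_rot: [1.0, -0.029, 0.004, -0.002]
contact_force: [1.4, 0.5, 0.3]
opening: 0.245
t 43.87 grasp [535.  344.6 198. ] head -3.29 z [ 0.007  0.003 -1.   ] F [1.4 0.5 0.3] open 0.245 q [0.41 0.24 1.73 0.   1.16 0.47]
shift after turn(tool mm):[ 63.9 171.   10. ] turn deg [-0.22 -0.41 -0.04]
```

View pics/s26.png

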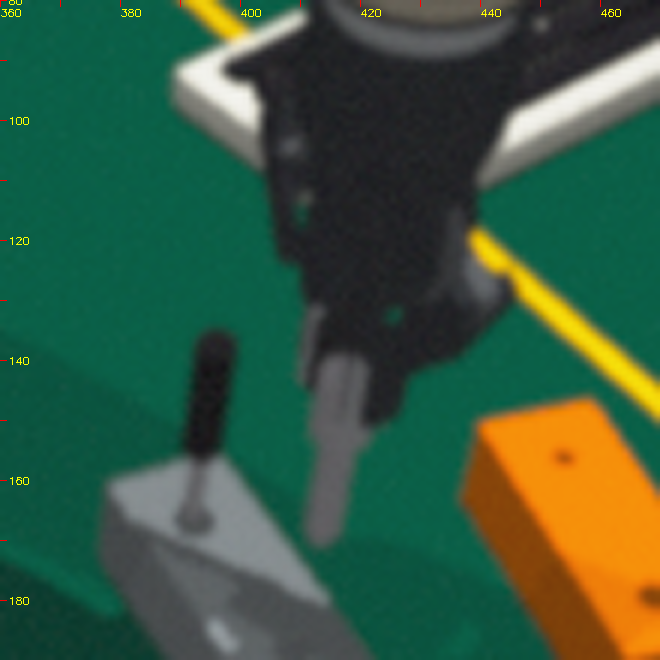

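View pics/t26f.png

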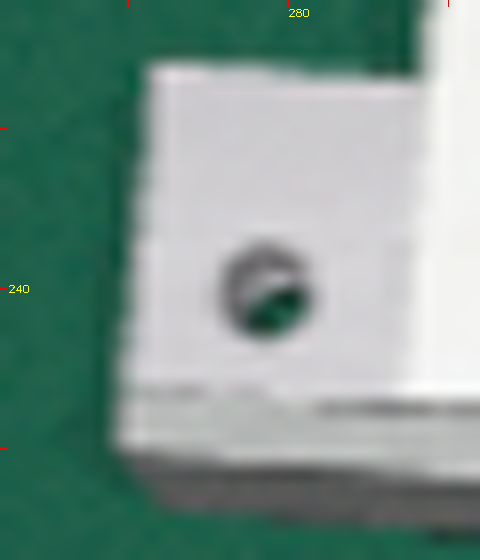

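View pics/s26f.png

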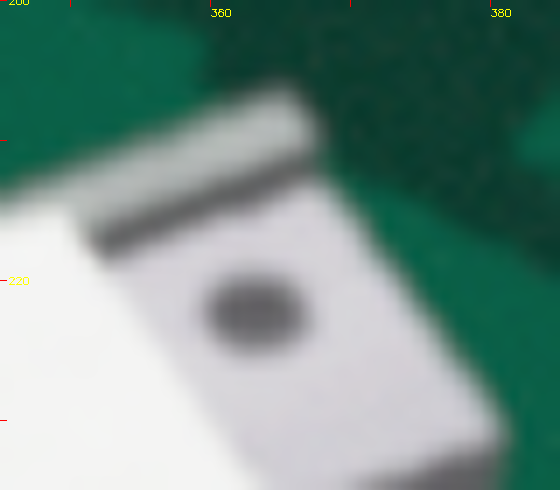

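```bash
python3 - <<'E'
from h import *
T=cam("top");S=cam("scene")
a=px(265,291,262,222,16);b=px(256,314,345,200,14)
print(a,b,onz(T,*a,.072)*1000,onz(S,*b,.072)*1000,tri(ray(T,*a),ray(S,*b)))
# held pin tip in S s26 crop: bottom centre
q=px(322,538,360,80,6); print("tip",q,onz(S,*q,.11)*1000)
E
python3 calc.py 588.5 169.7 188 -3.25
```

```text
(278.09375, 239.71875) (362.82142857142856, 221.96428571428572) [587.58057727 169.99667273  72.        ] [586.68643696 172.05140153  72.        ] (array([0.58762507, 0.17048064, 0.07375862]), np.float64(0.0014240156107539039))
tip (413.25, 169.25) [534.54580734 347.060818   110.        ]
t 44.07 grasp [531.7 343.  189.8] head -3.30 z [-0.004 -0.002 -1.   ] F [-0.1 -0.1 -1.6] open 0.245 q [0.41 0.25 1.73 0.   1.16 0.47]
shift after turn(tool mm):[ 65.9 170.1   1.8] turn deg [ 0.11  0.23 -0.05]
```

```bash
python3 -m jog '[{"grip":1,"x":6,"y":14,"z":0,"rx":0,"ry":0,"rz":0},{"grip":1,"x":10,"y":26,"z":0,"rx":0,"ry":0,"rz":0},{"grip":1,"x":12,"y":32,"z":0,"rx":0,"ry":0,"rz":0},{"grip":1,"x":12,"y":34,"z":0,"rx":0,"ry":0,"rz":0},{"grip":1,"x":12,"y":32,"z":0,"rx":0,"ry":0,"rz":0},{"grip":1,"x":8,"y":22,"z":0,"rx":0,"ry":0,"rz":0},{"grip":1,"x":4,"y":10,"z":0,"rx":0,"ry":0,"rz":0},{"grip":1,"x":0,"y":0,"z":0,"rx":0,"ry":0,"rz":0}]' 70 >/dev/null
python3 -m jog '[{"grip":1,"x":0,"y":0,"z":8,"rx":0,"ry":0,"rz":0},{"grip":1,"x":0,"y":0,"z":6,"rx":0,"ry":0,"rz":0},{"grip":1,"x":0,"y":0,"z":0,"rx":0,"ry":0,"rz":0},{"grip":1,"x":0,"y":0,"z":0,"rx":0,"ry":0,"rz":0},{"grip":1,"x":0,"y":0,"z":0,"rx":0,"ry":0,"rz":0}]' 70 >/dev/null
python3 calc.py 588.2 170 178 -3.25
python3 - <<'E'
from h import *
S=cam("scene");T=cam("top")
crop(S,330,170,70,70,9,"s27");crop(T,240,200,80,80,8,"t27")
E
python3 calc.py 588.2 170 178 -3.25
```

```text
t 45.15 grasp [586.7 171.2 177.9] head -3.20 z [-0.001  0.    -1.   ] F [-0.5  0.7 -1.4] open 0.246 q [0.12 0.22 1.8  0.   1.13 0.17]
shift after turn(tool mm):[ 1.4  1.2 -0.1] turn deg [0.   0.04 0.05]
t 45.25 grasp [587.2 170.9 178.5] head -3.23 z [ 0.001  0.    -1.   ] F [ 0.5 -0.1 -1.7] open 0.243 q [0.12 0.21 1.8  0.   1.13 0.17]
shift after turn(tool mm):[1.2 0.9 0.5] turn deg [-0.01 -0.03  0.02]
```

View pics/s27.png

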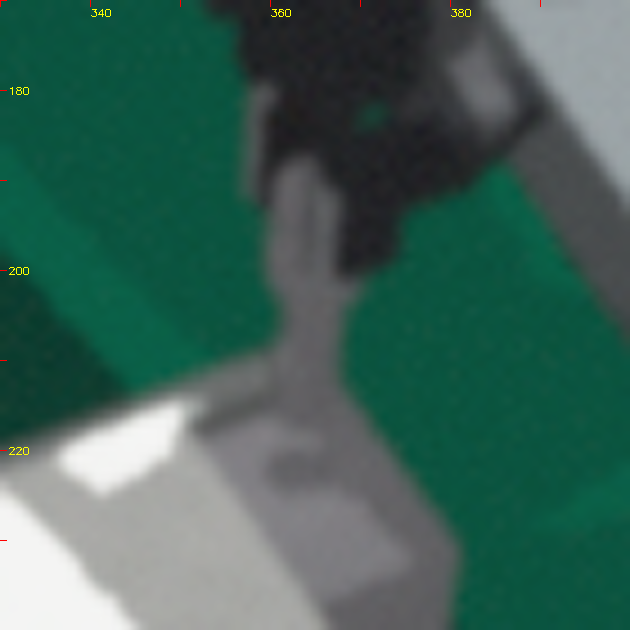

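View pics/t27.png

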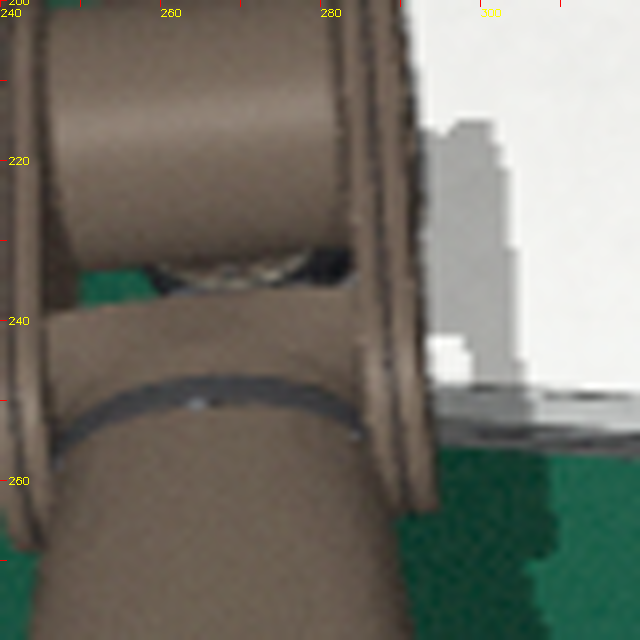

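```bash
python3 - <<'E'
from h import *
S=cam("scene");D=dict(S);f=S["frame"].astype(float)
D["frame"]=np.clip((f-60)*3,0,255).astype(np.uint8)
crop(D,345,195,45,40,16,"s28")
for z in(.146,.09,.072): print(z,(proj(S,[.5872,.1709,z])-[345,195]+.5)*16-.5)
print("hole",((np.array([362.82,221.96])-[345,195])+.5)*16-.5)
E
python3 calc.py 588.2 170 178 -3.25
```

```text
0.146 [320.03554473  95.24169193]
0.09 [295.34030393 363.02794517]
0.072 [287.83528469 444.40965754]
hole [292.62 438.86]
t 45.30 grasp [587.3 170.8 178.6] head -3.25 z [ 0.001  0.    -1.   ] F [ 0.3 -0.1 -1.1] open 0.246 q [0.12 0.21 1.8  0.   1.13 0.17]
shift after turn(tool mm):[1.1 0.7 0.6] turn deg [-0.01 -0.04  0.  ]
```

View pics/s28.png

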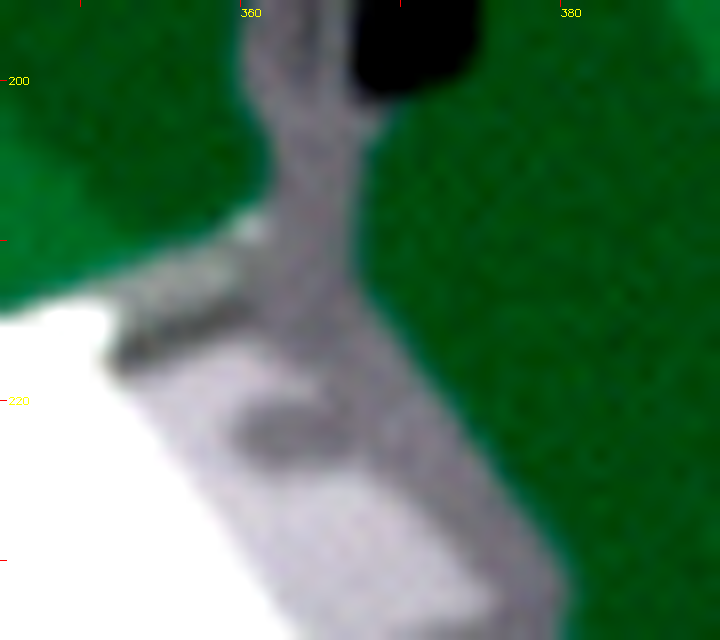

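```bash
python3 -m jog '[{"grip":1,"x":1,"y":0.7,"z":4,"rx":0,"ry":0,"rz":0},{"grip":1,"x":0,"y":0,"z":4,"rx":0,"ry":0,"rz":0},{"grip":1,"x":0,"y":0,"z":4,"rx":0,"ry":0,"rz":0},{"grip":1,"x":0,"y":0,"z":3,"rx":0,"ry":0,"rz":0},{"grip":1,"x":0,"y":0,"z":2,"rx":0,"ry":0,"rz":0},{"grip":1,"x":0,"y":0,"z":2,"rx":0,"ry":0,"rz":0},{"grip":1,"x":0,"y":0,"z":2,"rx":0,"ry":0,"rz":0},{"grip":1,"x":0,"y":0,"z":0,"rx":0,"ry":0,"rz":0}]' 70
python3 calc.py 588.2 170 178 -3.25
python3 -m jog '[{"grip":1,"x":0,"y":0,"z":2,"rx":0,"ry":0,"rz":0},{"grip":1,"x":0,"y":0,"z":2,"rx":0,"ry":0,"rz":0},{"grip":1,"x":0,"y":0,"z":1,"rx":0,"ry":0,"rz":0},{"grip":1,"x":0,"y":0,"z":0,"rx":0,"ry":0,"rz":0}]' 70
python3 calc.py 588.2 170 178 -3.25
```

```text
time: 45.97
eef_pos: [0.588, 0.1694, 0.3117]
tcp_rot: [1.0, -0.029, -0.0, 0.0]
contact_force: [-0.4, -0.3, -0.9]
opening: 0.249
t 45.97 grasp [587.9 169.4 156.7] head -3.30 z [-0.001 -0.    -1.   ] F [-0.4 -0.3 -0.9] open 0.249 q [ 0.11  0.24  1.81 -0.    1.09  0.17]
shift after turn(tool mm):[  0.1  -0.6 -21.3] turn deg [ 0.01  0.05 -0.05]
time: 46.3
eef_pos: [0.588, 0.1694, 0.3069]
tcp_rot: [1.0, -0.029, -0.0, 0.0]
contact_force: [-0.6, 0.1, -1.3]
opening: 0.246
t 46.30 grasp [588.  169.4 151.9] head -3.30 z [-0.001  0.    -1.   ] F [-0.6  0.1 -1.3] open 0.246 q [0.11 0.25 1.81 0.   1.08 0.17]
shift after turn(tool mm):[  0.1  -0.6 -26.1] turn deg [ 0.    0.03 -0.05]
```

```bash
python3 -m jog '[{"grip":1,"x":0,"y":0,"z":3,"rx":0,"ry":0,"rz":0},{"grip":1,"x":0,"y":0,"z":3,"rx":0,"ry":0,"rz":0},{"grip":1,"x":0,"y":0,"z":3,"rx":0,"ry":0,"rz":0},{"grip":1,"x":0,"y":0,"z":3,"rx":0,"ry":0,"rz":0},{"grip":1,"x":0,"y":0,"z":3,"rx":0,"ry":0,"rz":0},{"grip":1,"x":0,"y":0,"z":2,"rx":0,"ry":0,"rz":0},{"grip":1,"x":0,"y":0,"z":2,"rx":0,"ry":0,"rz":0},{"grip":1,"x":0,"y":0,"z":0,"rx":0,"ry":0,"rz":0}]' 70
python3 calc.py 588.2 170 105 -3.25
python3 -m jog '[{"grip":1,"x":0,"y":0,"z":2,"rx":0,"ry":0,"rz":0},{"grip":1,"x":0,"y":0,"z":2,"rx":0,"ry":0,"rz":0},{"grip":1,"x":0,"y":0,"z":1,"rx":0,"ry":0,"rz":0},{"grip":1,"x":0,"y":0,"z":0,"rx":0,"ry":0,"rz":0}]' 70
python3 calc.py 588.2 170 105 -3.25
```

```text
time: 46.97
eef_pos: [0.5882, 0.1694, 0.2878]
tcp_rot: [1.0, -0.029, 0.0, -0.0]
contact_force: [-0.1, 0.2, -1.6]
opening: 0.255
t 46.97 grasp [588.2 169.5 132.8] head -3.30 z [ 0.  0. -1.] F [-0.1  0.2 -1.6] open 0.255 q [0.11 0.27 1.82 0.   1.05 0.17]
shift after turn(tool mm):[-0.  -0.6 27.8] turn deg [-0.01 -0.01 -0.05]
time: 47.3
eef_pos: [0.5882, 0.1694, 0.283]
tcp_rot: [1.0, -0.029, 0.0, -0.0]
contact_force: [1.0, 0.5, -2.8]
opening: 0.247
t 47.30 grasp [588.2 169.5 128. ] head -3.30 z [ 0.  0. -1.] F [ 1.   0.5 -2.8] open 0.247 q [0.11 0.28 1.83 0.   1.04 0.17]
shift after turn(tool mm):[-0.  -0.6 23. ] turn deg [-0.01 -0.02 -0.05]
```

```bash
python3 -m jog '[{"grip":1,"x":0,"y":0,"z":3,"rx":0,"ry":0,"rz":0},{"grip":1,"x":0,"y":0,"z":3,"rx":0,"ry":0,"rz":0},{"grip":1,"x":0,"y":0,"z":3,"rx":0,"ry":0,"rz":0},{"grip":1,"x":0,"y":0,"z":2,"rx":0,"ry":0,"rz":0},{"grip":1,"x":0,"y":0,"z":2,"rx":0,"ry":0,"rz":0},{"grip":1,"x":0,"y":0,"z":0,"rx":0,"ry":0,"rz":0}]' 70
python3 calc.py 588.2 170 105 -3.25
python3 -m jog '[{"grip":1,"x":0,"y":0,"z":2,"rx":0,"ry":0,"rz":0},{"grip":1,"x":0,"y":0,"z":2,"rx":0,"ry":0,"rz":0},{"grip":1,"x":0,"y":0,"z":2,"rx":0,"ry":0,"rz":0},{"grip":1,"x":0,"y":0,"z":2,"rx":0,"ry":0,"rz":0},{"grip":1,"x":0,"y":0,"z":0,"rx":0,"ry":0,"rz":0}]' 70
python3 calc.py 588.2 170 105 -3.25
```

```text
time: 47.8
eef_pos: [0.5882, 0.1695, 0.2698]
tcp_rot: [1.0, -0.029, 0.0, -0.0]
contact_force: [1.8, 0.3, -1.5]
opening: 0.244
t 47.80 grasp [588.2 169.5 114.8] head -3.30 z [ 0.  0. -1.] F [ 1.8  0.3 -1.5] open 0.244 q [0.11 0.29 1.83 0.   1.02 0.17]
shift after turn(tool mm):[-0.  -0.5  9.8] turn deg [-0.01 -0.01 -0.05]
time: 48.22
eef_pos: [0.5882, 0.1695, 0.2618]
tcp_rot: [1.0, -0.029, 0.0, -0.0]
contact_force: [1.6, 0.4, -1.7]
opening: 0.246
t 48.22 grasp [588.2 169.5 106.8] head -3.30 z [ 0.  0. -1.] F [ 1.6  0.4 -1.7] open 0.246 q [0.11 0.3  1.84 0.   1.   0.17]
shift after turn(tool mm):[ 0.  -0.5  1.8] turn deg [-0.01 -0.02 -0.05]
```

```bash
python3 -m jog '[{"grip":1,"x":0,"y":0,"z":1,"rx":0,"ry":0,"rz":0},{"grip":1,"x":0,"y":0,"z":1,"rx":0,"ry":0,"rz":0},{"grip":1,"x":0,"y":0,"z":0,"rx":0,"ry":0,"rz":0}]' 70
python3 calc.py 588.2 170 105 -3.25
python3 -m jog '[{"grip":1,"x":0,"y":0,"z":1,"rx":0,"ry":0,"rz":0},{"grip":1,"x":0,"y":0,"z":0,"rx":0,"ry":0,"rz":0},{"grip":1,"x":0,"y":0,"z":0,"rx":0,"ry":0,"rz":0}]' 70
python3 calc.py 588.2 170 105 -3.25
```

```text
time: 48.47
eef_pos: [0.5882, 0.1695, 0.2604]
tcp_rot: [1.0, -0.029, 0.0, -0.0]
contact_force: [1.3, 1.1, 0.7]
opening: 0.243
t 48.47 grasp [588.3 169.5 105.4] head -3.30 z [ 0.  0. -1.] F [1.3 1.1 0.7] open 0.243 q [0.11 0.31 1.84 0.   1.   0.17]
shift after turn(tool mm):[-0.1 -0.5  0.4] turn deg [-0.01 -0.02 -0.05]
time: 48.72
eef_pos: [0.5883, 0.1695, 0.2603]
tcp_rot: [1.0, -0.029, 0.0, -0.0]
contact_force: [-2.3, 0.5, 5.4]
opening: 0.244
t 48.72 grasp [588.4 169.6 105.3] head -3.30 z [ 0.  0. -1.] F [-2.3  0.5  5.4] open 0.244 q [0.11 0.31 1.84 0.   1.   0.17]
shift after turn(tool mm):[-0.2 -0.5  0.3] turn deg [-0.01 -0.01 -0.05]
```

The force rises at exactly the expected seating height, so the pin's head is on the fork. Release and retreat.

```bash
python3 -m jog '[{"grip":1,"x":0,"y":0,"z":-0.7,"rx":0,"ry":0,"rz":0},{"grip":0.7,"x":0,"y":0,"z":0,"rx":0,"ry":0,"rz":0},{"grip":0.65,"x":0,"y":0,"z":0,"rx":0,"ry":0,"rz":0},{"grip":0.6,"x":0,"y":0,"z":0,"rx":0,"ry":0,"rz":0},{"grip":0.6,"x":0,"y":0,"z":0,"rx":0,"ry":0,"rz":0}]' 40
python3 -m jog '[{"grip":0.6,"x":0,"y":0,"z":-5,"rx":0,"ry":0,"rz":0},{"grip":0.6,"x":0,"y":0,"z":-15,"rx":0,"ry":0,"rz":0},{"grip":0.6,"x":0,"y":0,"z":-30,"rx":0,"ry":0,"rz":0},{"grip":0.6,"x":0,"y":0,"z":-35,"rx":0,"ry":0,"rz":0},{"grip":0.6,"x":0,"y":0,"z":-30,"rx":0,"ry":0,"rz":0},{"grip":0.6,"x":0,"y":0,"z":0,"rx":0,"ry":0,"rz":0}]'
python3 -m jog '[{"grip":0.6,"x":0,"y":20,"z":0,"rx":0,"ry":0,"rz":0},{"grip":0.6,"x":0,"y":35,"z":0,"rx":0,"ry":0,"rz":0},{"grip":0.6,"x":-10,"y":38,"z":0,"rx":0,"ry":0,"rz":0},{"grip":0.6,"x":-10,"y":38,"z":0,"rx":0,"ry":0,"rz":0},{"grip":0.6,"x":-10,"y":38,"z":0,"rx":0,"ry":0,"rz":0},{"grip":0.6,"x":-10,"y":38,"z":0,"rx":0,"ry":0,"rz":0},{"grip":0.6,"x":0,"y":38,"z":0,"rx":0,"ry":0,"rz":0},{"grip":0.6,"x":0,"y":38,"z":0,"rx":0,"ry":0,"rz":0}]' >/dev/null
python3 -m jog '[{"grip":0.6,"x":0,"y":38,"z":0,"rx":0,"ry":0,"rz":0},{"grip":0.6,"x":0,"y":38,"z":0,"rx":0,"ry":0,"rz":0},{"grip":0.6,"x":0,"y":38,"z":0,"rx":0,"ry":0,"rz":0},{"grip":0.6,"x":0,"y":20,"z":0,"rx":0,"ry":0,"rz":0},{"grip":0.6,"x":0,"y":0,"z":0,"rx":0,"ry":0,"rz":0},{"grip":0.6,"x":0,"y":0,"z":0,"rx":0,"ry":0,"rz":0}]'
python3 - <<'E'
from h import *
S=cam("scene");T=cam("top")
crop(S,240,130,190,150,4,"s30");crop(T,195,170,190,140,4,"t30");cv2.imwrite("pics/s30f.png",S["frame"][:,:,::-1])
E
```

```text
time: 49.13
eef_pos: [0.5878, 0.1693, 0.2593]
tcp_rot: [1.0, -0.029, -0.001, 0.0]
contact_force: [0.3, 0.7, 0.3]
opening: 0.4
time: 49.63
eef_pos: [0.5897, 0.1697, 0.3839]
tcp_rot: [1.0, -0.029, 0.007, -0.001]
contact_force: [0.5, -0.2, 2.1]
opening: 0.402
time: 50.8
eef_pos: [0.5239, -0.2455, 0.3745]
tcp_rot: [1.0, -0.03, -0.0, -0.0]
contact_force: [0.1, 0.8, 0.8]
opening: 0.398
```

View pics/s30.png

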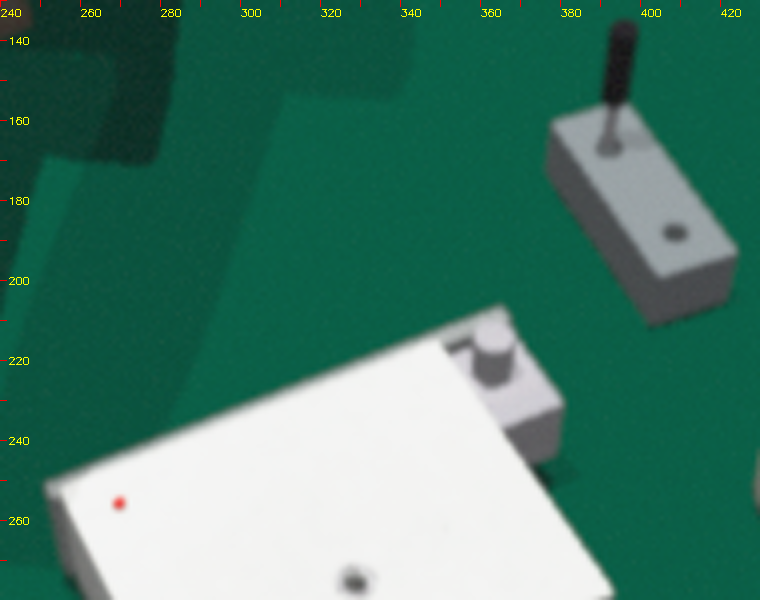

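View pics/t30.png

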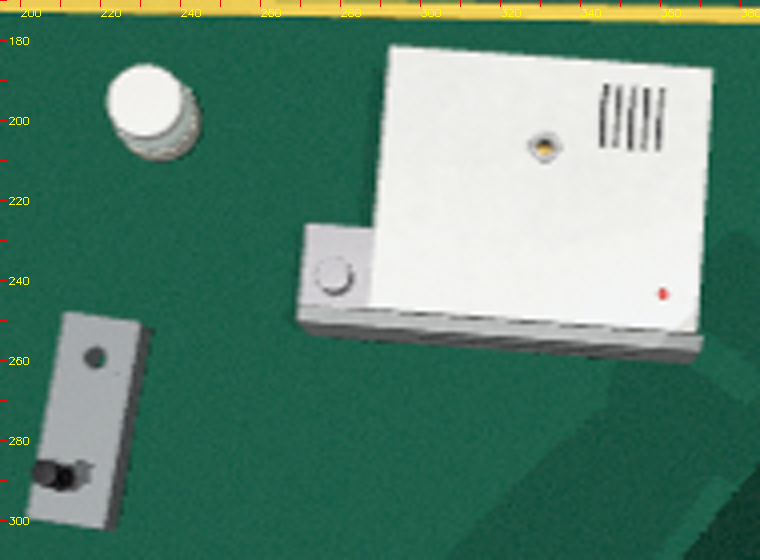

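View pics/s30f.png

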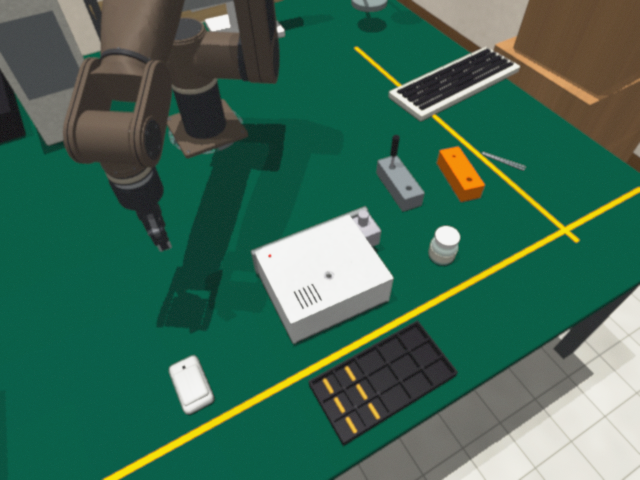

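The drawer is shut, the pin stands in the fork, the rod is in its hole, and the mouse and jar are where they were. One last numeric check of the heights before I sign off.

Run:
```python
from h import *
T=cam("top");S=cam("scene")
for n,a,b in(("pin head top",px(334,273,195,170),px(494,336,240,130)),("rod top",px(45,471,195,170),px(624,30,240,130))):
    p,g=tri(ray(T,*a),ray(S,*b));print(n,(p*1000).round(1),round(g*1000,1))
from plant import sign_off
s=get_state();print(s["time"],s["contact_force"])
print(sign_off())
```

```text
pin head top [588.  168.3 104.5] 2.4
rod top [444.8 353.5 140.6] 1.9
51.0 [-0.26748875  0.3846957  -0.47421433]
the job is handed in; nothing more can be done
None
```

The job is handed in, at 51 s on the robot's clock out of the 210 s allowed. I carried out every step in the order you gave.

- **Latch and rod:** I pushed the release rod down through the access hole (about 6 N on the latch) and the drawer sprung out. The rod then went straight back into its own hole in the stand. In the last check its top measured 140.6 mm high, where 140 mm is expected.
- **Modules:** two were on the bench. I laid each flat, nose to the back, in pockets 2 and 0, and camera images confirmed this before I shut the drawer.
- **Drawer:** I pushed it home slowly, at about 50 mm/s falling to 12 mm/s, until it met the stop. The wrist force peaked at about 22 N in the readings between moves (17.5 N of it along the push). It stayed shut after I backed off.
- **Lock pin:** I lowered it through the fork and lug with almost no resistance until its head seated. The arm stopped at the expected height and the force rose. The cameras put the head top at 104.5 mm, where 102 mm is expected; the two views missed each other by 2.4 mm there, so I take that as camera error.
- **Bystanders:** the mouse and jar look unmoved in the final images, and the gripper was clear of everything.

One check disagreed throughout: the two cameras differed by 2–3 mm in y, so I averaged them and went by touch for the fits.

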